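Move the seal plate from the keeper hook to the folding hook

ROBOT

A 6-joint arm with a two-finger parallel gripper is mounted at the origin on the work surface; the furniture and walls round the work are solid. World frame = base frame: x ahead of the robot, y to its left, z up, the work surface at z = 0. Lengths are in m, angles in rad, forces in N, time in s.
With the tool pointing down it reaches from about 0.35 to 0.775 m from the base axis. Payload 5.5 kg.
Tool frame: the origin (TCP) lies on the centre line of the jaws, within the pads' length; the fingertips stand 17 mm ahead of it and the grasp point (between the pads) lies 2 mm behind it (robot.tip_extent is the distance from the TCP to the fingertips, in m); z points along the fingers, y is the line along which they close (so a half turn about z gives the same grasp; the last joint's range is limited). The gripper opens to 85 mm and grips with 20 to 120 N. Pads are 22 mm wide; open, the fingers measure 114 mm over their backs; the gripper's body (76 mm by 85 mm) begins 54 mm behind the grasp point. The pads swing forward as they close: fully open they stand 13 mm farther back than shut.
Start: joints at [-1.434, 0.313, 0.046, 1.304, 0, 1.431], TCP at [0.157, -0.553, 0.219] pointing down, gripper open.
Joint ranges: [-2.76, 2.76], [-0.86, 1.69], [-1.03, 1.26], [-2.2, 2.34], [-1.47, 1.5], [-3.14, 3.14]. Speed limits (rad/s): [2.57, 2.57, 3.14, 3.14, 3.14, 3.14].

INTERFACE

Orientations are given as a unit quaternion [w, x, y, z].
In Python, from workcell import robot gives the robot as it stands.
- The arm moves only by the tool drive_tool, never from a script. Its argument "deltas" is a list of rows, each an object of numbers: "dx", "dy", "dz": the shift along the world's x, y, z in m; "ax", "ay", "az": the turn, a rotation vector about the world's x, y, z in rad; "claw": the finger opening in m, from 0 to 0.0854. In form: [{"dx": .., "dy": .., "dz": .., "ax": .., "ay": .., "az": .., "claw": ..}, ...]. A call has 1 to 10 rows; each row shifts and turns the commanded pose from where the row before left it; what a row does not reach is not made up. A row lasts 1/10 s, in which the tool goes at most 50 mm and 8.59 degrees, less where a joint would pass 70% of its speed; a pose out of reach is approached as far as the arm can. A call with a gripper value outside its range is refused whole. The fingers move at their own pace and stop on an object; "squeeze" is the grip in N (left out, the last holds). Time passes only in rows, so rows that do not move let the fingers close. It gives the time, the measured TCP pose, the force, the opening and the grip force at its end, in the units of the state.
- robot.state(): the state, without advancing time (a new reading comes with each control period).
- robot.snapshot(name): name is "scene" or "side" or "wrist"; returns a dict with "color" (420x560x3 uint8, red, green, blue), "vertical_fov" (degrees; the focal length in pixels is half the picture's height over the tangent of half this angle, whatever the lens; pixels are square), "cx", "cy" (the principal point, pixels), "T" (4x4, takes a point from camera to world coordinates); the wrist camera has in their place "T_tool_cam" (4x4, takes a point from camera to tool coordinates, whose origin is the TCP and whose axes are the flange's). Camera axes: x right, y up, looking along -z (the intrinsics and any distortion apply to the point x, -y, -z); pixel columns grow to the right and rows downward; lengths in m; the calibration is good to about 2 mm. A picture is of the moment at which its call begins: read the wrist's pose just before it. There is no depth.
- robot.finish_job(): hands the job in; it is judged then, once.
The state is a dict: "t": time; "joints": joint angles; "qd": joint speeds; "tau": joint torques, N m; "eef_pos": TCP position; "orientation": TCP orientation; "wrist_force": force on the tool from outside, world axes, zero at the start; "torque": the same for the moment, N m; "gripper_width": finger opening in m; "gripper_force": force on a finger pad.
Only numpy, scipy, OpenCV 4.12 (cv2) and the standard library are available. Lean on these libraries where they do the work, as an engineer would, in place of code of your own. Each camera call takes 0.05 s, during which the arm holds its last target. There are 200 camera calls.

TASK

First push the folded hook arm fully outward, so that it points straight out from its stand. Then take the seal plate by its tab, press the other hook's sprung keeper open with the plate itself (keep the gripper off that stand), draw the plate off so that the keeper springs up again, and hang the plate by its window on the unfolded arm, freely hanging about upright behind the upturned tip. Leave the things lying around where they are.

Things in the scene. Friction and masses are not known exactly. Their poses are not given: they have to be found in the camera images.
- seal_plate: flat aluminium plate, 12 mm thick (x), 90 wide (y), 185 tall (z), 0.25 kg (0.18 to 0.35), hanging on the keeper hook, seal side (-x) away from the post. Origin: middle of lower edge. From below: slab to z = 65 mm (20 thick, bottom-heavy), window 60 wide and 40 tall (z = 65 to 105), crosspiece (to 140), grip tab 34 wide and 45 tall (to 185); grip the tab across the 12 mm
- plate_eye (a point): middle of the upper edge of the plate's window, which rests on a hook bar (105 mm above the plate's origin)
- plate_tab (a point): middle of the plate's grip tab, 60 mm above plate_eye
- fold_stand: fixed stand of the folding hook: dark base 120 x 150 x 10 mm, upright at its back. Origin: centre of the underside; -x is the front, z up. The upright's front is at x = +30 mm; it is 180 mm high near the hinge (y = 20 to 70 mm) and cut away to 105 mm behind the rest of the arm (y < 20 mm): room for a finger behind the arm. Nothing fixed is higher than 190 mm
- fold_arm (a joint): angle of the folding arm about its vertical hinge: 0 = folded flat along the upright, pointing to the stand's -y; 1.57 = end stop, unfolded, pointing to the stand's -x. Opening turns it clockwise seen from above. It moves with light friction (about 1 to 1.5 N at the tip) and stays where it is left
- hook_hinge (a point): point on the hinge axis at the height of the arm's centre line (175 mm above the bench); at x = +18, y = +45 mm of fold_stand
- hook_tip (a point): on the arm's centre line where its tip turns up, 95 mm from hook_hinge. The arm is a level flat steel bar 12 mm wide and 10 mm high (top at 180 mm); at this point its end turns up to 196 mm above the bench (16 mm above the bar's top)
- hook_seat (a point): on top of the arm's bar, 55 mm from the hinge axis: a good place for the plate's window to rest
- keeper_stand: fixed stand of the hook with the keeper: dark base 130 x 120 x 10 mm, square post 30 mm wide and 188 mm high with its front at x = +22 mm. Origin: centre of the underside; -x is the front. A level bar, 12 mm wide and 10 high (top at 180 mm), runs from the post to x = -55 mm at y = 0; it has no upturned tip: the keeper closes its end
- keeper (a joint): angle of the keeper, a sprung blade at the bar's end, 14 mm wide: 0 = upright, 36 mm above the bar's top (too tall for the window); 1.57 = folded forward, level. The plate's crosspiece pushes it over with 3 to 8 N if the plate, raised 3 to 12 mm off the bar, moves straight away from the post; it springs up once the plate is about 45 mm past keeper_pivot
- keeper_pivot (a point): hinge of the keeper at the end of the bar, 175 mm above the bench, at x = -55 mm of keeper_stand
- grease_tin: low round tin, 54 mm across, 24 mm high, bystander. Origin: centre of the underside
- tape_roll: roll of tape lying flat, 73 mm across, 25 mm high, bystander. Origin: centre of the underside
- nest_blank: grey metal block 44 x 70 x 28 mm with a hole, bystander. Origin: centre of the underside
Not all that is in view belongs to the job. Of the things shaped like the seal_plate, the aluminium one is meant.

How it is judged:
By the outcome, as a careful person would: the job done as asked, in the order asked, and still so for the second after the job is handed in, with the robot touching nothing.
It also fails if it takes over 61 s, if anything falls off the work surface, if the arm or the gripper's body presses on something with over 40 N, if the wrist force passes 120 N, or if a joint passes its speed limit or range.

## Working session

There is one attempt and no reset: what is moved stays moved. The work goes in short steps, Python scripts to look and compute and a tool call to move; the robot and the scene stay as the last step left them, time stands still between calls to the robot, and variables do not carry over. Pictures are saved under pics/ and viewed, at most 10 in all, crops included, and the job is handed in when it is done.

Besides the shell and the picture viewer there is one more tool, called after "Request:" as name(argument=value, ...), one argument or row to a line, values as JSON. drive_tool: Moves the arm, as the interface text tells. Its arguments: {"type":"object","properties":{"deltas":{"type":"array"},"squeeze":{"type":"number"}},"required":["deltas"]}

```bash
mkdir -p pics; ls; cat > h.py <<'E'
import numpy as np, cv2
from workcell import robot
def snap(n,f):
    s=robot.state(); d=robot.snapshot(n)
    cv2.imwrite('pics/%s.png'%f,d['color'][:,:,::-1]); 
    np.save('pics/%s.npy'%f,{**{k:d[k] for k in d},'state':s},allow_pickle=True); return d
E
python3 - <<'E'
from h import *
for n in ['scene','side','wrist']:
    d=snap(n,n+'0'); print({k:v for k,v in d.items() if k!='color'})
a=cv2.imread('pics/scene0.png');b=cv2.imread('pics/side0.png')
cv2.imwrite('pics/ss.png',np.hstack([a,b])[:, :])
print(robot.state())
E
```

```text
pics
{'vertical_fov': 52.952518825355234, 'cx': 270.69273660191226, 'cy': 207.61990465015538, 'T': array([[ 0.88600322, -0.21881365,  0.40880175,  1.00931084],
       [ 0.46365345,  0.42735774, -0.77613841, -0.75454365],
       [-0.00487492,  0.87720348,  0.48009404,  0.71627206],
       [ 0.        ,  0.        ,  0.        ,  1.        ]])}
{'vertical_fov': 51.53127892673424, 'cx': 279.957257546606, 'cy': 210.4216713417861, 'T': array([[ 0.64407825, -0.6604391 ,  0.38598369,  0.95996153],
       [ 0.76485427,  0.54762418, -0.33927231, -0.20270298],
       [ 0.0126947 ,  0.51373919,  0.85785248,  1.11532929],
       [ 0.        ,  0.        ,  0.        ,  1.        ]])}
{'vertical_fov': 59.097351305100915, 'cx': 285.3254435661242, 'cy': 212.49522472931721, 'T_tool_cam': array([[-2.88775306e-04,  9.57405731e-01,  2.88745880e-01,
         7.34103905e-02],
       [ 9.99999864e-01,  1.51343750e-04,  4.98285525e-04,
        -3.13845175e-04],
       [ 4.33361533e-04,  2.88745985e-01, -9.57405645e-01,
        -1.54859913e-01],
       [ 0.00000000e+00,  0.00000000e+00,  0.00000000e+00,
         1.00000000e+00]])}
{'t': 0.15, 'joints': array([-1.43361284e+00,  3.13829803e-01,  4.52640631e-02,  1.30362003e+00,
        1.74927842e-05,  1.43116221e+00]), 'qd': array([-0.00022745, -0.00093467,  0.00189898,  0.00025277,  0.00142476,
       -0.00081291]), 'tau': array([ 2.43288756e-03, -4.81063271e+01,  2.98816574e+01,  1.38820391e-02,
       -8.07701758e-05,  2.59601833e-06]), 'eef_pos': array([ 0.15706767, -0.55272086,  0.21852252]), 'orientation': array([-6.94710917e-04,  9.90436545e-01,  1.37967272e-01,  9.59763520e-06]), 'wrist_force': array([ 0.47405168, -0.13260059,  0.38198338]), 'torque': array([0.01629492, 0.00982461, 0.00466554]), 'gripper_force': 0.0, 'gripper_width': 0.0854043842494038}
```

View pics/scene0.png

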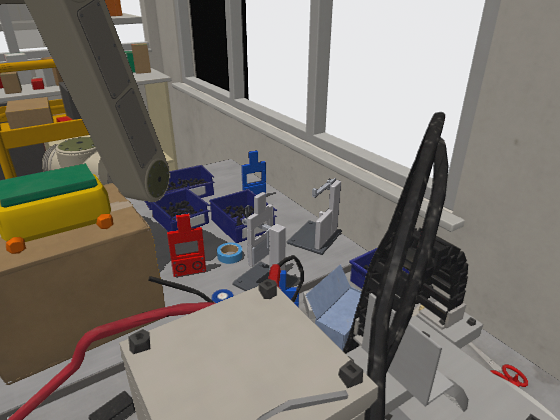

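View pics/side0.png

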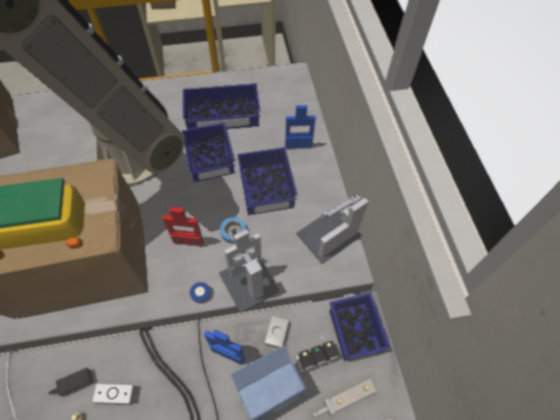

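The scene shows four things shaped like the plate: red (184,245), blue (254,172), blue (287,285) and grey aluminium (258,225). The grey one is the one meant, as it hangs on the post's hook. The folding stand is at (325,215) in the scene and (340,225) in the side view. I'll enlarge both to confirm.

```bash
python3 - <<'E'
from h import *
a=cv2.imread('pics/scene0.png')[165:305,225:355];b=cv2.imread('pics/side0.png')[185:315,215:375]
f=lambda i,s:cv2.resize(i,None,fx=s,fy=s,interpolation=cv2.INTER_CUBIC)
a=f(a,3.1);b=f(b,2.45);b=b if 1 else b
H=max(a.shape[0],b.shape[0]);o=np.zeros((600,800,3),np.uint8)
a=f(cv2.imread('pics/scene0.png')[170:300,228:348],3.3);o[:a.shape[0],:a.shape[1]]=a
o[:b.shape[0],a.shape[1]+4:a.shape[1]+4+b.shape[1]]=b[:,:800-a.shape[1]-4]
cv2.imwrite('pics/crop1.png',o[:440])
E
```

```text
(no output)
```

View pics/crop1.png

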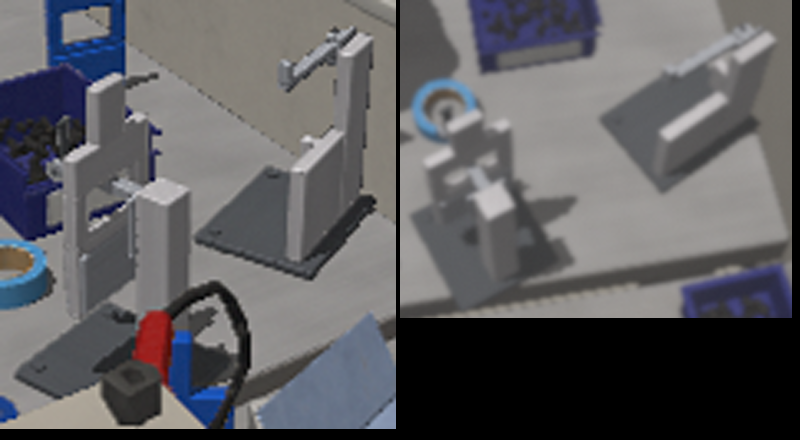

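The crop confirms it. The grey aluminium plate hangs on the keeper post's bar (tab about (257,198) in the scene), while the other lookalikes are painted red or blue and stand loose. The folding stand is to its right with its arm folded, tip at about (314,190). Next I'll measure.

```bash
cat >> h.py <<'E'
from scipy.spatial.transform import Rotation as R
def load(f): return np.load('pics/%s.npy'%f,allow_pickle=True).item()
def camT(d):
    if 'T' in d: return d['T']
    s=d['state'];q=s['orientation'];M=np.eye(4);M[:3,:3]=R.from_quat([q[1],q[2],q[3],q[0]]).as_matrix();M[:3,3]=s['eef_pos'];return M@d['T_tool_cam']
def ray(d,u,v):
    f=210/np.tan(np.radians(d['vertical_fov'])/2);T=camT(d)
    r=T[:3,:3]@np.array([(u-d['cx'])/f,-(v-d['cy'])/f,-1]);return T[:3,3],r/np.linalg.norm(r)
def onz(d,u,v,z):
    o,r=ray(d,u,v);return o+r*(z-o[2])/r[2]
def proj(d,p):
    f=210/np.tan(np.radians(d['vertical_fov'])/2);c=np.linalg.inv(camT(d))@np.append(p,1)
    return d['cx']+f*c[0]/-c[2],d['cy']-f*c[1]/-c[2]
def tri(*obs):
    A=0;b=0;L=[]
    for d,u,v in obs:
        o,r=ray(d,u,v);P=np.eye(3)-np.outer(r,r);A=A+P;b=b+P@o;L.append((P,o))
    x=np.linalg.solve(A,b);return x,max(np.linalg.norm(P@(x-o)) for P,o in L)
E
python3 - <<'E'
from h import *
np.set_printoptions(precision=4,suppress=True)
s=load('scene0');d=load('side0')
S=lambda u,v:(s,228+u/3.3,170+v/3.3); D=lambda u,v:(d,215+(u-400)/2.45,185+v/2.45)
print('fold base scene',*[onz(*S(*p),.01) for p in [(197,238),(310,275),(374,202),(268,166)]],sep='\n')
print('fold base side',*[onz(*D(*p),.01) for p in [(601,122),(664,187),(757,118)]],sep='\n')
print('keeper base scene',*[onz(*S(*p),.01) for p in [(18,372),(105,307)]],sep='\n')
print('keeper base side',*[onz(*D(*p),.01) for p in [(413,222),(468,305),(555,262)]],sep='\n')
for n,a,b in [('tip',(286,66),(670,70)),('tab',(107,78),(467,114)),('cross L',(65,157),(430,157)),('cross R',(146,117),(508,122)),('kpost top',(163,192),(494,202)),('upright top',(355,36),(757,36))]:
    print(n,*tri(S(*a),D(*b)))
E
```

```text
fold base scene
[0.5549 0.2176 0.01  ]
[0.6691 0.2098 0.01  ]
[0.6787 0.3514 0.01  ]
[0.5617 0.3679 0.01  ]
fold base side
[0.5562 0.2197 0.01  ]
[0.6641 0.2198 0.01  ]
[0.6694 0.3643 0.01  ]
keeper base scene
[ 0.5117 -0.0226  0.01  ]
[0.5313 0.0855 0.01  ]
keeper base side
[ 0.517  -0.0229  0.01  ]
[ 0.6307 -0.0337  0.01  ]
[0.6533 0.068  0.01  ]
tip [0.6229 0.2435 0.1904] 0.0007332309530842607
tab [0.5639 0.0365 0.2586] 0.0009481184219403272
cross L [ 0.5531 -0.0049  0.2096] 0.0011281873109002315
cross R [0.5748 0.0749 0.2108] 0.0020120826717649775
kpost top [0.6199 0.0188 0.186 ] 3.707191418572391e-05
upright top [0.6479 0.3457 0.1814] 0.001189638138528802
```

```bash
python3 - <<'E'
from h import *
np.set_printoptions(precision=3,suppress=True)
s=load('scene0');d=load('side0')
print('box tri',*tri((s,152,222),(d,143,290)),*tri((s,100,207),(d,110,165)))
print('box foot side',onz(d,143,290,0),onz(d,110,165,.2),onz(d,0,310,0))
print('blue plate top',*tri((s,253,152),(d,301,107)))
print('red plate top',*tri((s,185,214),(d,178,210)))
print('wall base side',onz(d,305,65,0),onz(d,372,290,0)); 
print('bin', onz(d,240,155,.06),onz(d,297,205,.06))
print('sill scene', *tri((s,465,220),(d,465,315)))
E
```

```text
box tri [ 0.516 -0.225  0.29 ] 0.04119687428958501 [ 0.142 -0.089  0.178] 0.0003603552660503166
box foot side [ 0.414 -0.205  0.   ] [ 0.161 -0.092  0.2  ] [ 0.224 -0.518  0.   ]
blue plate top [0.31  0.441 0.181] 0.0007573721030668586
red plate top [ 0.381 -0.03   0.188] 0.00016834133395947807
wall base side [0.033 0.719 0.   ] [0.808 0.268 0.   ]
bin [0.256 0.248 0.06 ] [0.502 0.264 0.06 ]
sill scene [1.011 0.321 0.157] 0.0050056811934137795
```

Request:
drive_tool(
  deltas=[
    {"dz": 0.04,"claw": 0.0},
    {"dz": 0.04,"az": 0.1},
    {"dx": 0.03,"dz": 0.04,"az": 0.1},
    {"dx": 0.04,"dz": 0.03,"az": 0.1},
    {"dx": 0.04,"dy": 0.02,"az": 0.1},
    {"dx": 0.04,"dy": 0.02,"az": 0.1},
    {"dx": 0.04,"dy": 0.02,"az": 0.1},
    {"dx": 0.03,"dy": 0.03,"az": 0.1},
    {"dx": 0.02,"dy": 0.04,"az": 0.1},
    {"dx": 0.02,"dy": 0.04,"az": 0.1},
  ],
)

```text
invalid input at $.deltas[0]: expected keys dx, dy, dz, ax, ay, az, claw
```

```bash
python3 - <<'E'
from h import *
np.set_printoptions(precision=3,suppress=True)
s=load('scene0');d=load('side0')
for p in [(0.157,-.553,.219),(0.157,-.553,.4),(0,0,0),(0,0,.3)]: print(p,proj(s,p),proj(d,p))
print(*tri((s,152,225),(d,132,232)),*tri((s,105,172),(d,62,180)),onz(d,143,290,.0),onz(s,163,315,0))
E
```

```text
(0.157, -0.553, 0.219) (np.float64(-103.13397480950476), np.float64(300.37370576029747)) (np.float64(-81.00389920344276), np.float64(265.71342857142224))
(0.157, -0.553, 0.4) (np.float64(-153.1672414887879), np.float64(210.70592383090954)) (np.float64(-149.408406930944), np.float64(226.1092819868354))
(0, 0, 0) (np.float64(100.76197668165551), np.float64(234.32472404398746)) (np.float64(131.17886641385212), np.float64(156.81629554473201))
(0, 0, 0.3) (np.float64(79.81906715230147), np.float64(144.92316997769282)) (np.float64(99.00974946352034), np.float64(85.81666511541661))
[ 0.384 -0.15   0.221] 0.0005294618663581478 [ 0.302 -0.199  0.367] 0.019855050435366037 [ 0.414 -0.205  0.   ] [ 0.418 -0.195  0.   ]
```

View pics/wrist0.png

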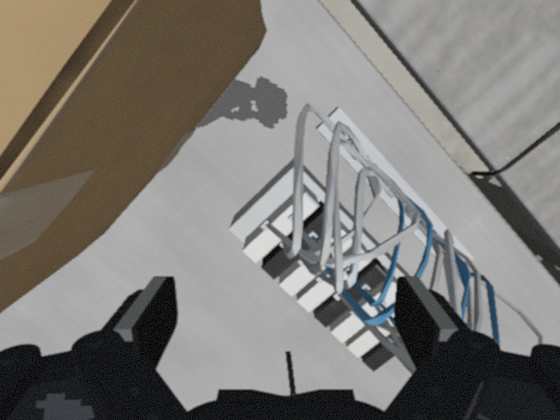

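The wrist view shows only the box and cables next to the start pose. I'll lift well clear of the box, then swing over the stands with the camera on the -y side, away from the wall.

Request:
drive_tool(
  deltas=[
    {"dx": 0,"dy": 0,"dz": 0.045,"ax": 0,"ay": 0,"az": 0.14,"claw": 0},
    {"dx": 0,"dy": 0,"dz": 0.045,"ax": 0,"ay": 0,"az": 0.14,"claw": 0},
    {"dx": 0,"dy": 0,"dz": 0.045,"ax": 0,"ay": 0,"az": 0.14,"claw": 0},
    {"dx": 0,"dy": 0,"dz": 0.045,"ax": 0,"ay": 0,"az": 0.14,"claw": 0},
    {"dx": 0,"dy": 0,"dz": 0.045,"ax": 0,"ay": 0,"az": 0.14,"claw": 0},
    {"dx": 0.04,"dy": 0.02,"dz": 0,"ax": 0,"ay": 0,"az": 0.14,"claw": 0},
    {"dx": 0.04,"dy": 0.02,"dz": 0,"ax": 0,"ay": 0,"az": 0.14,"claw": 0},
    {"dx": 0.04,"dy": 0.02,"dz": 0,"ax": 0,"ay": 0,"az": 0.14,"claw": 0},
    {"dx": 0.04,"dy": 0.02,"dz": 0,"ax": 0,"ay": 0,"az": 0.14,"claw": 0},
    {"dx": 0.04,"dy": 0.02,"dz": 0,"ax": 0,"ay": 0,"az": 0.14,"claw": 0},
  ],
)

```text
t: 1.15
eef_pos: [0.3585, -0.4522, 0.444]
orientation: [-0.0, 0.667, 0.745, 0.0]
wrist_force: [-0.6, -0.8, 0.8]
gripper_width: 0.0004
gripper_force: 0.0
```

Request:
drive_tool(
  deltas=[
    {"dx": 0.015,"dy": 0.045,"dz": 0,"ax": 0,"ay": 0,"az": 0.14,"claw": 0},
    {"dx": 0.015,"dy": 0.045,"dz": 0,"ax": 0,"ay": 0,"az": 0.14,"claw": 0},
    {"dx": 0.015,"dy": 0.045,"dz": 0,"ax": 0,"ay": 0,"az": 0.14,"claw": 0},
    {"dx": 0.015,"dy": 0.045,"dz": 0,"ax": 0,"ay": 0,"az": 0.14,"claw": 0},
    {"dx": 0.015,"dy": 0.045,"dz": 0,"ax": 0,"ay": 0,"az": 0.14,"claw": 0},
    {"dx": 0.015,"dy": 0.045,"dz": 0,"ax": 0,"ay": 0,"az": 0.14,"claw": 0},
    {"dx": 0.015,"dy": 0.045,"dz": 0,"ax": 0,"ay": 0,"az": 0.14,"claw": 0},
    {"dx": 0.015,"dy": 0.045,"dz": 0,"ax": 0,"ay": 0,"az": 0.14,"claw": 0},
    {"dx": 0.015,"dy": 0.045,"dz": 0,"ax": 0,"ay": 0,"az": 0.14,"claw": 0},
    {"dx": 0.015,"dy": 0.045,"dz": 0,"ax": 0,"ay": 0,"az": 0.14,"claw": 0},
  ],
)

```text
t: 2.15
eef_pos: [0.5073, -0.0012, 0.4441]
orientation: [-0.0, 0.03, 1.0, 0.0]
wrist_force: [0.7, -0.7, -0.1]
gripper_width: 0.0004
gripper_force: 0.0
```

Request:
drive_tool(
  deltas=[
    {"dx": 0.01,"dy": 0.02,"dz": -0.005,"ax": 0,"ay": 0,"az": 0.14,"claw": 0},
    {"dx": 0.01,"dy": 0.02,"dz": -0.005,"ax": 0,"ay": 0,"az": 0.14,"claw": 0},
    {"dx": 0.01,"dy": 0.02,"dz": -0.005,"ax": 0,"ay": 0,"az": 0.14,"claw": 0},
    {"dx": 0.01,"dy": 0.02,"dz": -0.005,"ax": 0,"ay": 0,"az": 0.14,"claw": 0},
    {"dx": 0.01,"dy": 0.02,"dz": -0.005,"ax": 0,"ay": 0,"az": 0.14,"claw": 0},
    {"dx": 0,"dy": 0,"dz": 0,"ax": 0,"ay": 0,"az": 0.14,"claw": 0},
    {"dx": 0,"dy": 0,"dz": 0,"ax": 0,"ay": 0,"az": 0.14,"claw": 0},
    {"dx": 0,"dy": 0,"dz": 0,"ax": 0,"ay": 0,"az": 0.14,"claw": 0},
    {"dx": 0,"dy": 0,"dz": 0,"ax": 0,"ay": 0,"az": 0.14,"claw": 0},
    {"dx": 0,"dy": 0,"dz": 0,"ax": 0,"ay": 0,"az": 0.14,"claw": 0},
  ],
)

```text
t: 3.15
eef_pos: [0.5571, 0.0969, 0.4189]
orientation: [-0.0, -0.621, 0.783, 0.0]
wrist_force: [0.3, -0.3, -0.3]
gripper_width: 0.0001
gripper_force: 0.0
```

```bash
python3 - <<'E'
from h import *
snap('wrist','w1'); print(robot.state()['joints'])
E
```

```text
[ 3.02331387e-02  3.44806951e-01  5.82490414e-01  1.80939331e+00
  3.23128700e-05 -1.31592320e+00]
```

View pics/w1.png

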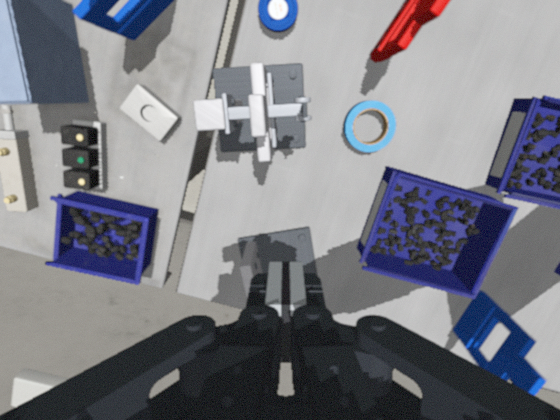

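The wrist view has the keeper stand at (260,110), with its post top at (211,115) and keeper blade at (304,108). The plate lies edge-on at about (260,110), and the fold stand is hidden behind the gripper. I'll enlarge the keeper stand.

```bash
python3 - <<'E'
from h import *
a=cv2.imread('pics/w1.png')[50:170,185:325]
cv2.imwrite('pics/crop2.png',cv2.resize(a,None,fx=5,fy=5,interpolation=cv2.INTER_CUBIC))
E
```

```text
(no output)
```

View pics/crop2.png

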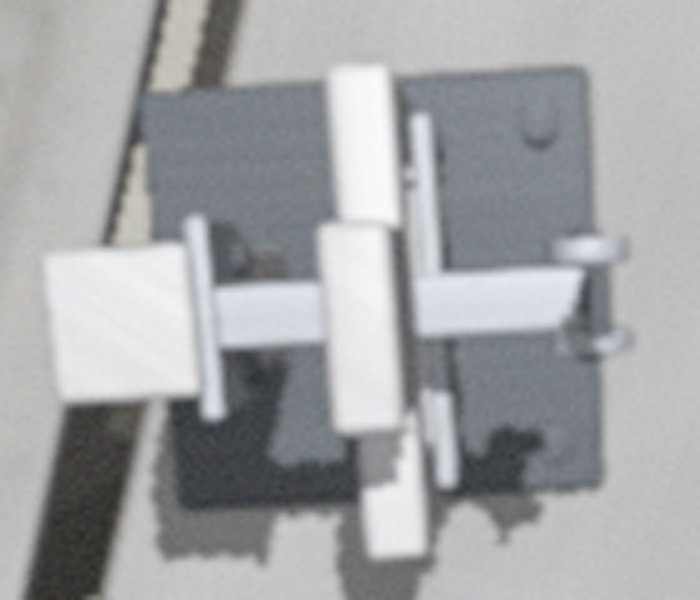

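```bash
python3 - <<'E'
from h import *
np.set_printoptions(precision=4,suppress=True)
w=load('w1'); P=lambda p,z:onz(w,185+p[0]/5,50+p[1]/5,z)
def yaw(v):return np.arctan2(v[1],v[0])
post=[P(p,.188) for p in [(43,255),(185,243),(200,395),(65,402)]];print('post',np.mean(post,0),[np.linalg.norm(post[i]-post[i-1]) for i in range(4)])
tab=[P(p,.26) for p in [(318,225),(388,220),(404,428),(335,433)]];print('tab',np.mean(tab,0),[np.linalg.norm(tab[i]-tab[i-1]) for i in range(4)],'yaw',yaw(np.mean(tab[:2],0)-np.mean(tab[2:],0))+np.pi/2, yaw(tab[0]-tab[1]),yaw(tab[3]-tab[2]))
c=[P(p,.215) for p in [(330,68),(388,66),(428,555),(365,558)]];print('cross',np.mean(c,0),np.linalg.norm(c[0]-c[3]),yaw(c[0]-c[3])+np.pi/2,yaw(c[1]-c[2])+np.pi/2)
b=[P((220,317),.18),P((575,297),.18)];print('bar',b,yaw(b[0]-b[1]))
base=[P(p,.01) for p in [(140,95),(585,68),(605,487),(185,508)]];print('base',np.mean(base,0),[np.linalg.norm(base[i]-base[i-1]) for i in range(4)],yaw(base[0]-base[1]),yaw(base[3]-base[2]),yaw(base[0]-base[3])+np.pi/2,yaw(base[1]-base[2])+np.pi/2)
E
```

```text
post [0.617  0.0215 0.188 ] [np.float64(0.02879093271490825), np.float64(0.028502903445017765), np.float64(0.029625557465141086), np.float64(0.02760649836486279)]
tab [0.5649 0.0318 0.26  ] [np.float64(0.03308582596477033), np.float64(0.011339967043483598), np.float64(0.03304975089654539), np.float64(0.011534809835358609)] yaw -0.16991672792028556 -0.16207503358430955 -0.1590798509667741
cross [0.565 0.032 0.215] 0.08876053818279732 -0.1800308232882133 -0.15992734430147904
bar [array([0.5989, 0.0245, 0.18  ]), array([0.527 , 0.0373, 0.18  ])] -0.17573814086158815
base [0.5771 0.0289 0.01  ] [np.float64(0.11716102930269741), np.float64(0.12675518773108255), np.float64(0.11808781307328578), np.float64(0.12722672057025847)] -0.17331465552537764 -0.18057910038469963 -0.16978828208474783 -0.16585125448148497
```

Request:
drive_tool(
  deltas=[
    {"dx": 0.01,"dy": 0.04,"dz": 0,"ax": 0,"ay": 0,"az": 0,"claw": 0},
    {"dx": 0.01,"dy": 0.04,"dz": 0,"ax": 0,"ay": 0,"az": 0,"claw": 0},
    {"dx": 0.01,"dy": 0.04,"dz": 0,"ax": 0,"ay": 0,"az": 0,"claw": 0},
    {"dx": 0,"dy": 0.04,"dz": 0,"ax": 0,"ay": 0,"az": 0,"claw": 0},
    {"dx": 0,"dy": 0.03,"dz": 0,"ax": 0,"ay": 0,"az": 0,"claw": 0},
    {"dx": 0,"dy": 0,"dz": 0,"ax": 0,"ay": 0,"az": 0,"claw": 0},
    {"dx": 0,"dy": 0,"dz": 0,"ax": 0,"ay": 0,"az": 0,"claw": 0},
  ],
)

```text
t: 3.9
eef_pos: [0.5872, 0.2874, 0.4183]
orientation: [-0.001, -0.619, 0.785, 0.0]
wrist_force: [-0.2, -0.0, 0.1]
gripper_width: 0.0
gripper_force: 0.0
```

```bash
python3 - <<'E'
from h import *
snap('wrist','w2')
a=cv2.imread('pics/w2.png')[0:280,100:460]
cv2.imwrite('pics/crop3.png',cv2.resize(a,None,fx=2.1,fy=2.1,interpolation=cv2.INTER_CUBIC))
E
```

```text
(no output)
```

View pics/crop3.png

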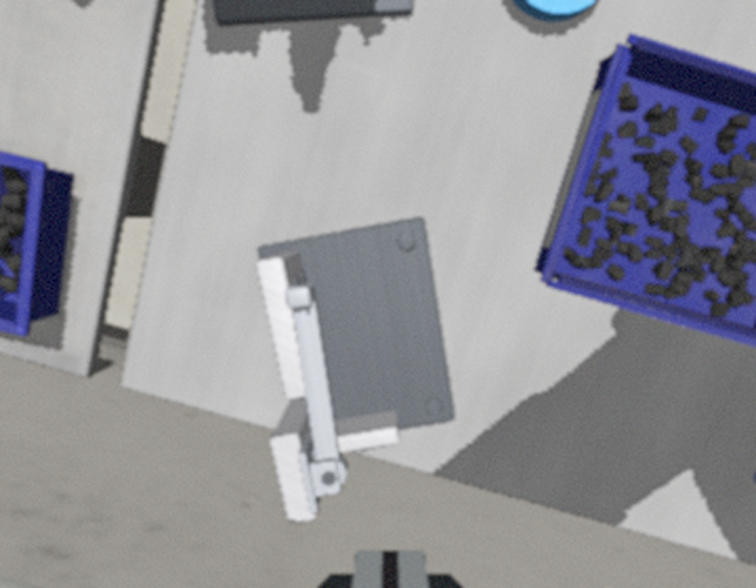

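The wrist view shows the folded arm from its hinge, crop (328,478), to its upturned tip, crop (298,297). There is also a small rib at crop (368,438), and I need its height.

```bash
python3 - <<'E'
from h import *
np.set_printoptions(precision=4,suppress=True)
w=load('w2'); s=load('scene0');d=load('side0')
W=lambda u,v:(w,100+u/2.1,v/2.1)
S=lambda u,v:(s,228+u/3.3,170+v/3.3); D=lambda u,v:(d,215+(u-400)/2.45,185+v/2.45)
yaw=lambda v:np.arctan2(v[1],v[0])
h=onz(*W(328,478),.182);t=onz(*W(298,297),.196);print('hinge',h,'tip',t,np.linalg.norm((h-t)[:2]),yaw(h-t)-np.pi/2)
l=[onz(*W(*p),.18) for p in[(307,312),(330,445)]];print('arm line yaw',yaw(l[1]-l[0])-np.pi/2)
b=[onz(*W(*p),.01) for p in [(259,246),(424,218),(454,417)]];print('base',b,np.linalg.norm(b[0]-b[1]),np.linalg.norm(b[2]-b[1]),yaw(b[0]-b[1]),yaw(b[2]-b[1])-np.pi/2)
y=yaw(b[2]-b[1])-np.pi/2;c=(b[0]+b[2])/2
print('centre',c)
for y in (yaw(b[2]-b[1])-np.pi/2,yaw(b[0]-b[1])):
  Rm=np.array([[np.cos(y),-np.sin(y)],[np.sin(y),np.cos(y)]]);print('hinge from base',c[:2]+Rm@[.018,.045])
print('lug',tri(W(368,440),S(308,140)),tri(W(368,440),D(722,68)))
print('wall line',onz(*W(125,385),0),onz(*W(435,470),0))
E
```

```text
hinge [0.6326 0.3402 0.182 ] tip [0.6209 0.2439 0.196 ] 0.09703044470078433 -0.12080532973326341
arm line yaw -0.09309090098331363
base [array([0.6632, 0.2169, 0.01  ]), array([0.5465, 0.2256, 0.01  ]), array([0.5562, 0.3701, 0.01  ])] 0.1170390915533529 0.1447890468455006 -0.07423433125916457 -0.06760340109042073
centre [0.6097 0.2935 0.01  ]
hinge from base [0.6307 0.3372]
hinge from base [0.631 0.337]
lug (array([0.613 , 0.3555, 0.0604]), np.float64(0.005986264041129356)) (array([0.6156, 0.3526, 0.0699]), np.float64(0.0035951575907013063))
wall line [0.791  0.2906 0.    ] [0.5793 0.4109 0.    ]
```

```bash
python3 - <<'E'
from h import *
np.set_printoptions(precision=4,suppress=True)
s=load('scene0');d=load('side0');n=np.array([.494,.87,0])
def onw(cam,u,v,k):
    o,r=ray(cam,u,v);return o+r*(k-n@o)/(n@r)
for k in (.65,.62): print(k,[onw(s,u,v,k) for u,v in [(180,92),(330,165),(330,158),(460,222)]],[onw(d,u,v,k) for u,v in [(340,50),(400,180),(460,313)]])
E
```

```text
0.65 [array([-0.4513,  1.0034,  0.188 ]), array([0.6091, 0.4013, 0.2039]), array([0.6072, 0.4024, 0.2264]), array([1.0059, 0.1759, 0.2248])] [array([0.316 , 0.5677, 0.3212]), array([0.7281, 0.3337, 0.3695]), array([0.9868, 0.1868, 0.3952])]
0.62 [array([-0.3971,  0.9381,  0.2076]), array([0.6239, 0.3584, 0.2229]), array([0.6221, 0.3594, 0.2446]), array([1.006 , 0.1414, 0.2431])] [array([0.3708, 0.5021, 0.3888]), array([0.7478, 0.288 , 0.433 ]), array([0.9845, 0.1536, 0.4565])]
```

```bash
python3 - <<'E'
from h import *
a=cv2.imread('pics/scene0.png')[60:300,165:385];b=cv2.imread('pics/side0.png')[30:320,280:480]
f=lambda i,h:cv2.resize(i,None,fx=h/i.shape[0],fy=h/i.shape[0],interpolation=cv2.INTER_CUBIC)
a=f(a,480);b=f(b,480);print(a.shape,b.shape);cv2.imwrite('pics/crop4.png',np.hstack([a,b])[:,:800])
E
```

```text
(480, 440, 3) (480, 331, 3)
```

View pics/crop4.png

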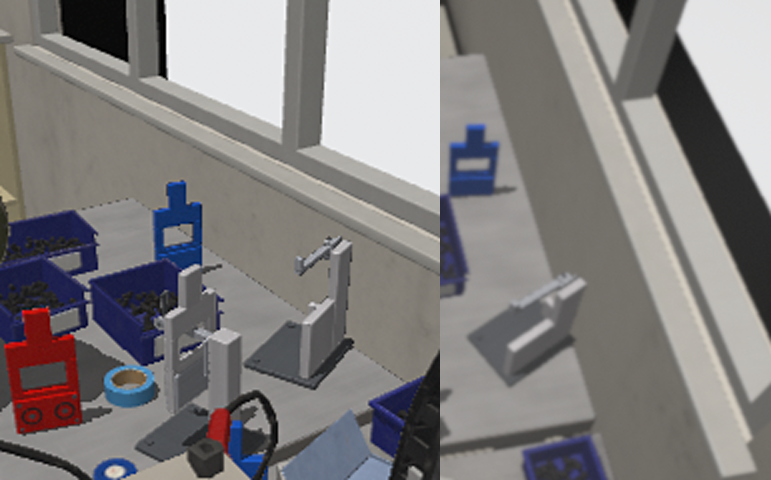

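The rib is low (about 65 mm) and the wall is well behind, so both are clear. Now I'll lower the closed fingers behind the folded arm.

Request:
drive_tool(
  deltas=[
    {"dx": 0.036,"dy": -0.013,"dz": -0.02,"ax": 0,"ay": 0,"az": 0,"claw": 0},
    {"dx": 0.035,"dy": -0.013,"dz": -0.03,"ax": 0,"ay": 0,"az": 0,"claw": 0},
    {"dx": 0,"dy": 0,"dz": -0.045,"ax": 0,"ay": 0,"az": 0,"claw": 0},
    {"dx": 0,"dy": 0,"dz": -0.045,"ax": 0,"ay": 0,"az": 0,"claw": 0},
    {"dx": 0,"dy": 0,"dz": -0.03,"ax": 0,"ay": 0,"az": 0,"claw": 0},
    {"dx": 0,"dy": 0,"dz": -0.025,"ax": 0,"ay": 0,"az": 0,"claw": 0},
    {"dx": 0,"dy": 0,"dz": -0.025,"ax": 0,"ay": 0,"az": 0,"claw": 0},
    {"dx": 0,"dy": 0,"dz": -0.023,"ax": 0,"ay": 0,"az": 0,"claw": 0},
    {"dx": 0,"dy": 0,"dz": 0,"ax": 0,"ay": 0,"az": 0,"claw": 0},
  ],
)

```text
t: 4.85
eef_pos: [0.6569, 0.2585, 0.1798]
orientation: [-0.003, -0.618, 0.786, 0.001]
wrist_force: [0.3, 0.1, 0.2]
gripper_width: -0.0001
gripper_force: 0.0
```

Request:
drive_tool(
  deltas=[
    {"dx": -0.006,"dy": 0.0005,"dz": 0,"ax": 0,"ay": 0,"az": 0,"claw": 0},
    {"dx": -0.006,"dy": 0.0005,"dz": 0,"ax": 0,"ay": 0,"az": 0,"claw": 0},
    {"dx": -0.01,"dy": 0,"dz": 0,"ax": 0,"ay": 0,"az": 0,"claw": 0},
    {"dx": -0.01,"dy": -0.001,"dz": 0,"ax": 0,"ay": 0,"az": 0,"claw": 0},
  ],
)

```text
t: 5.25
eef_pos: [0.6272, 0.2612, 0.1853]
orientation: [0.001, -0.619, 0.785, -0.001]
wrist_force: [0.5, 1.0, 0.2]
gripper_width: -0.0001
gripper_force: 0.0
```

Request:
drive_tool(
  deltas=[
    {"dx": -0.01,"dy": 0.002,"dz": -0.003,"ax": 0,"ay": 0,"az": 0,"claw": 0},
    {"dx": -0.01,"dy": 0.002,"dz": -0.003,"ax": 0,"ay": 0,"az": 0,"claw": 0},
    {"dx": -0.009,"dy": 0.0045,"dz": 0,"ax": 0,"ay": 0,"az": 0,"claw": 0},
    {"dx": -0.009,"dy": 0.0045,"dz": 0,"ax": 0,"ay": 0,"az": 0,"claw": 0},
    {"dx": -0.0075,"dy": 0.007,"dz": 0,"ax": 0,"ay": 0,"az": 0,"claw": 0},
    {"dx": -0.0075,"dy": 0.007,"dz": 0,"ax": 0,"ay": 0,"az": 0,"claw": 0},
  ],
)

```text
t: 5.85
eef_pos: [0.5736, 0.2888, 0.1778]
orientation: [0.0, -0.619, 0.785, -0.0]
wrist_force: [-0.6, -0.0, 0.9]
gripper_width: -0.0002
gripper_force: 0.0
```

```bash
python3 - <<'E'
from h import *
s=robot.state();print(s['eef_pos'],s['wrist_force'])
a=snap('scene','s1')['color'][120:260,260:380];b=snap('side','d1')['color'][160:300,270:400]
f=lambda i,h:cv2.resize(i,None,fx=h/i.shape[0],fy=h/i.shape[0],interpolation=cv2.INTER_CUBIC)
cv2.imwrite('pics/crop5.png',np.hstack([f(a,420),f(b,420)])[:,:800,::-1])
E
```

```text
[0.57363361 0.28879547 0.17776671] [-0.60870073 -0.02295157  0.85651427]
```

View pics/crop5.png

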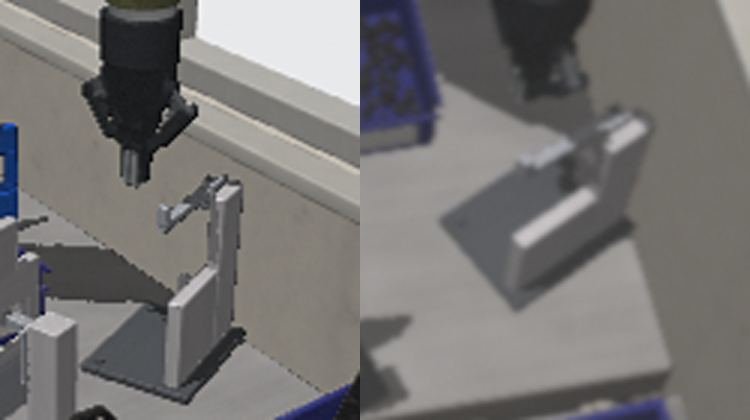

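Crop5 shows the arm still folded (tip at crop (163,215)) and the fingers at (135,185), apparently above it. I'll compare where the fingertips should project.

```bash
python3 - <<'E'
from h import *
s=load('s1');d=load('d1')
st=robot.state();print(st['t'],st['eef_pos'],st['joints'],st['gripper_width'])
for z in (.161,.178,.2,.25): 
    p=(.5736,.2888,z);u=proj(s,p);v=proj(d,p);print(z,((u[0]-260)*3,(u[1]-120)*3),((v[0]-270)*3+360,(v[1]-160)*3))
W=lambda u,v,dd,x0,y0,o:(dd,x0+(u-o)/3,y0+v/3)
print(tri(W(135,183,s,260,120,0),W(540,98,d,270,160,360)))
for n,a,b in[('tip',(163,207),(525,160)),('hinge',(212,183),(622,115)),('upr',(230,187),(630,130))]: print(n,tri(W(*a,s,260,120,0),W(*b,d,270,160,360)))
E
```

```text
5.95 [0.5730302  0.28937409 0.17752614] [ 3.42504432e-01  4.57943007e-01  1.57818375e-01  1.27052062e+00
  3.70476152e-04 -9.94455721e-01] 0.00034349755519139607
0.161 (np.float64(133.32750159455355), np.float64(208.27638317518185)) (np.float64(522.1309852857182), np.float64(112.09232714263027))
0.178 (np.float64(133.9064297292557), np.float64(192.78420297854902)) (np.float64(524.1046754023848), np.float64(101.4041639205845))
0.2 (np.float64(134.66698241794876), np.float64(172.43172985452878)) (np.float64(526.7364700137108), np.float64(87.15215438007039))
0.25 (np.float64(136.44481970927302), np.float64(124.85660951311553)) (np.float64(533.0669404952955), np.float64(52.87063206399688))
(array([0.57638784, 0.29786621, 0.18367657]), np.float64(0.005535419097631385))
tip (array([0.62291735, 0.24164758, 0.19414099]), np.float64(0.000245276909772458))
hinge (array([0.63606089, 0.34313255, 0.17885942]), np.float64(0.0013138671309099977))
upr (array([0.65472957, 0.33593454, 0.18224656]), np.float64(0.0012189490408054727))
```

```bash
python3 - <<'E'
from h import *
print(robot.tip_extent,[a for a in dir(robot) if a[0]!='_'])
s=load('s1')['color'];g=s[175:190,295:315].sum(2)
w=load('w2')  # fingertips in wrist image: where?
print(np.round(g/3).astype(int))
for z in (0,.017,-.005):
    f=210/np.tan(np.radians(w['vertical_fov'])/2);c=np.linalg.inv(w['T_tool_cam'])@[0,0,z,1];print(z,w['cx']+f*c[0]/-c[2],w['cy']-f*c[1]/-c[2])
E
```

```text
0.017 ['IKError', 'finish_job', 'snapshot', 'state', 'tip_extent']
[[124 126 128 128 133  61  86  82  71 109  80  36  30  24  22 123 128 126
  127 126]
 [124 125 127 129 133  60  87  76  70 107  79  43  29  27  20 122 127 126
  126 125]
 [124 125 127 129 134  60  92  76  73 105  79  47  33  29  22 122 128 125
  125 124]
 [124 124 128 128 131  55  96  78  79 107  71  40  30  27  19 123 128 126
  125 124]
 [126 127 127 128 129 126 112  78  84 106  68  37  31  18   7 119 129 126
  125 125]
 [126 127 127 128 128 131 108  81  90 107  67  38  49  45 115 128 128 126
  127 125]
 [127 128 127 128 128 129 128  60  53  95  81  75 121 126 127 128 127 125
  127 126]
 [127 128 128 128 128 128 130 125 125 129  66 116 129 128 128 126 126 126
  126 126]
 [127 129 126 128 127 128 127 128 128 129 123 127 128 126 126 126 127 126
  125 125]
 [126 128 127 127 127 126 128 128 129 129 127 127 126 126 126 127 127 126
  123 123]
 [123 127 128 128 127 128 127 127 128 127 127 127 127 127 127 128 127 127
  123 120]
 [124 126 127 127 128 127 127 127 127 129 128 127 125 126 127 128 128 127
  125 120]
 [125 126 127 125 128 127 127 127 127 128 128 128 126 128 126 128 128 126
  124 120]
 [126 127 126 127 126 128 128 127 127 128 127 127 126 128 126 126 127 126
  155 160]
 [127 127 126 127 127 125 127 128 127 128 127 126 127 128 127 127 127 127
  124 182]]
0 284.8193469677665 267.988956993375
0.017 284.8371010641037 253.34662365621736
-0.005 284.81345672065294 272.8468196542743
```

```bash
python3 - <<'E'
from h import *
np.set_printoptions(linewidth=250)
d=load('d1');s=load('s1');w=load('w2');w0=load('wrist0')
print('tip side pred',proj(d,(.5736,.2888,.161)),'tip scene pred',proj(s,(.5736,.2888,.161)))
print('side rows180-202 cols314-352');g=d['color'][180:202,314:352].mean(2)
for r in g: print(' '.join('%3d'%x for x in r))
f=210/np.tan(np.radians(w['vertical_fov'])/2);Ti=np.linalg.inv(w['T_tool_cam'])
for x in(-.011,.011):
  for z in (-.02,-.01,0,.017):
    for y in(-.0145,.0145):
      c=Ti@[x,y,z,1];print((x,y,z),round(w['cx']+f*c[0]/-c[2]),round(w['cy']-f*c[1]/-c[2]))
print('wrist rows 225-300 col 245-325');g=w['color'][240:300:3,245:325:3].mean(2)
for r in g: print(' '.join('%3d'%x for x in r))
E
```

```text
tip side pred (np.float64(324.0436617619061), np.float64(197.36410904754342)) tip scene pred (np.float64(304.44250053151785), np.float64(189.42546105839395))
side rows180-202 cols314-352
 82  81  82  82  79  74  62  51  45  41  41  40  39  40  41  41  40  41  42  43  47  51  56  69  81  86  85  85  86  95 104 107 109 108 109 108 109 108
 82  81  82  82  81  77  67  58  53  47  43  40  40  42  41  41  42  39  41  47  54  58  62  72  83  87  86  84  85  94 104 107 108 109 108 108 109 107
 81  81  81  82  81  79  75  72  68  57  47  42  41  40  41  42  41  41  43  48  59  63  65  71  81  86  86  83  84  93 102 106 108 109 109 109 108 108
 82  81  81  81  81  80  80  84  80  64  49  44  42  41  43  41  41  43  44  51  60  64  65  70  79  86  86  82  82  86  94 101 107 108 109 108 108 107
 81  81  81  81  82  80  78  81  76  61  48  43  41  41  42  42  43  41  46  55  66  71  69  69  77  84  87  84  77  74  77  89  99 106 108 109 108 107
 82  80  82  81  81  81  78  76  69  60  50  44  43  41  42  41  43  45  49  63  76  81  75  69  73  81  88  85  78  67  65  75  92 105 108 109 108 108
 
[... 4417 characters left out ...]
  33 106 131 128 131 130  45  40  40  46  32 116 152
151 150  52  32  35  36  33  59 126 132 131 133  91  38  29 100 136 130 130 131  50  36  35  28  19  73 155
152 153  67  54  66  58  41  73 134 127 129 131  91  32  36 102 133 131 132 132  67  52  51  63  70  76 154
154 137  35  33  35  31  30  83 133 129 128 130  91  33  31 102 130 130 131 134  74  22  29  33  39  38 142
152 137  81  74  84  81  83 101 130 133 131 128  77  34  35  93 128 132 130 129 108  92  88  82  89  82 146
155  87  33  39  33  31  31 106 131 134 129 134  85  28  35  96 134 127 131 132  88  31  28  24  44  38 103
153  77  37  25  30  30  25 116 128 131 132 132  80  35  33  95 132 129 114  97  75  27  28  30  41  35  96
```

The fingertips passed just over the bar: they stand about 20 mm higher than the readout implies. I'll go back over the arm and lower another 20 mm; the upright is only 105 mm high there, so there is room.

Request:
drive_tool(
  deltas=[
    {"dx": 0,"dy": 0,"dz": 0.045,"ax": 0,"ay": 0,"az": 0,"claw": 0},
    {"dx": 0,"dy": 0,"dz": 0.015,"ax": 0,"ay": 0,"az": 0,"claw": 0},
    {"dx": 0.03,"dy": -0.009,"dz": 0,"ax": 0,"ay": 0,"az": 0,"claw": 0},
    {"dx": 0.03,"dy": -0.009,"dz": 0,"ax": 0,"ay": 0,"az": 0,"claw": 0},
    {"dx": 0.027,"dy": -0.009,"dz": 0,"ax": 0,"ay": 0,"az": 0,"claw": 0},
    {"dx": 0,"dy": 0,"dz": -0.025,"ax": 0,"ay": 0,"az": 0,"claw": 0},
    {"dx": 0,"dy": 0,"dz": -0.025,"ax": 0,"ay": 0,"az": 0,"claw": 0},
    {"dx": 0,"dy": 0,"dz": -0.02,"ax": 0,"ay": 0,"az": 0,"claw": 0},
    {"dx": 0,"dy": 0,"dz": -0.01,"ax": 0,"ay": 0,"az": 0,"claw": 0},
    {"dx": 0,"dy": 0,"dz": 0,"ax": 0,"ay": 0,"az": 0,"claw": 0},
  ],
)

```text
t: 6.95
eef_pos: [0.6601, 0.2607, 0.1552]
orientation: [-0.002, -0.619, 0.785, 0.001]
wrist_force: [0.6, 0.0, -0.3]
gripper_width: -0.0002
gripper_force: 0.0
```

Request:
drive_tool(
  deltas=[
    {"dx": -0.006,"dy": 0.0005,"dz": 0,"ax": 0,"ay": 0,"az": 0,"claw": 0},
    {"dx": -0.006,"dy": 0.0005,"dz": 0,"ax": 0,"ay": 0,"az": 0,"claw": 0},
    {"dx": -0.01,"dy": 0,"dz": 0,"ax": 0,"ay": 0,"az": 0,"claw": 0},
    {"dx": -0.01,"dy": -0.001,"dz": 0,"ax": 0,"ay": 0,"az": 0,"claw": 0},
  ],
)

```text
t: 7.35
eef_pos: [0.6296, 0.2618, 0.1591]
orientation: [0.002, -0.619, 0.785, -0.001]
wrist_force: [1.6, 1.7, 0.1]
gripper_width: 0.0002
gripper_force: 0.9
```

Request:
drive_tool(
  deltas=[
    {"dx": -0.01,"dy": 0.002,"dz": 0,"ax": 0,"ay": 0,"az": 0,"claw": 0},
    {"dx": -0.01,"dy": 0.002,"dz": 0,"ax": 0,"ay": 0,"az": 0,"claw": 0},
    {"dx": -0.009,"dy": 0.0045,"dz": 0,"ax": 0,"ay": 0,"az": 0,"claw": 0},
    {"dx": -0.009,"dy": 0.0045,"dz": 0,"ax": 0,"ay": 0,"az": 0,"claw": 0},
    {"dx": -0.0075,"dy": 0.007,"dz": 0,"ax": 0,"ay": 0,"az": 0,"claw": 0},
    {"dx": -0.0075,"dy": 0.007,"dz": 0,"ax": 0,"ay": 0,"az": 0,"claw": 0},
  ],
)

```text
t: 7.95
eef_pos: [0.5753, 0.2885, 0.1571]
orientation: [-0.0, -0.619, 0.785, -0.0]
wrist_force: [1.5, -0.9, 1.1]
gripper_width: 0.0001
gripper_force: 0.8
```

Request:
drive_tool(
  deltas=[
    {"dx": -0.0055,"dy": 0.009,"dz": 0,"ax": 0,"ay": 0,"az": 0,"claw": 0},
    {"dx": -0.0055,"dy": 0.009,"dz": 0,"ax": 0,"ay": 0,"az": 0,"claw": 0},
    {"dx": -0.0025,"dy": 0.007,"dz": 0,"ax": 0,"ay": 0,"az": 0,"claw": 0},
    {"dx": -0.0025,"dy": 0.007,"dz": 0,"ax": 0,"ay": 0,"az": 0,"claw": 0},
  ],
)

```text
t: 8.35
eef_pos: [0.5595, 0.3207, 0.1568]
orientation: [-0.001, -0.619, 0.785, 0.0]
wrist_force: [1.1, -1.1, -0.9]
gripper_width: -0.0
gripper_force: 0.7
```

```bash
python3 - <<'E'
from h import *
a=snap('scene','s2');b=snap('side','d2')
# arm location: changed pixels vs s1 near predicted, just report projections
for r in (.095,.055): 
    for y in (-.075,):
        p=np.array([.634,.341,.196 if r>.09 else .18])+[-r*np.cos(y),-r*np.sin(y),0];print(p,proj(a,p),proj(b,p))
f=lambda i,h:cv2.resize(i,None,fx=h/i.shape[0],fy=h/i.shape[0],interpolation=cv2.INTER_CUBIC)
cv2.imwrite('pics/crop6.png',np.hstack([f(a['color'][120:260,250:370],560)[:, :400],f(b['color'][160:300,270:370],560)])[:,:800,::-1])
E
```

```text
[0.53926706 0.34811832 0.196     ] (np.float64(302.3143643677977), np.float64(169.38029542537254)) (np.float64(332.9757356427021), np.float64(169.4380613495191))
[0.57915462 0.34512113 0.18      ] (np.float64(313.73332685974367), np.float64(176.9331289763798)) (np.float64(341.99074476739605), np.float64(183.21634290165346))
```

Request:
drive_tool(
  deltas=[
    {"dx": 0,"dy": 0.003,"dz": 0,"ax": 0,"ay": 0,"az": 0,"claw": 0},
    {"dx": 0,"dy": 0.003,"dz": 0,"ax": 0,"ay": 0,"az": 0,"claw": 0},
  ],
)

```text
t: 8.65
eef_pos: [0.5594, 0.325, 0.1568]
orientation: [-0.001, -0.619, 0.785, -0.0]
wrist_force: [-2.6, -10.1, 0.9]
gripper_width: 0.0002
gripper_force: 5.0
```

Request:
drive_tool(
  deltas=[
    {"dx": 0,"dy": 0.002,"dz": 0,"ax": 0,"ay": 0,"az": 0,"claw": 0},
    {"dx": 0,"dy": 0,"dz": 0,"ax": 0,"ay": 0,"az": 0,"claw": 0},
  ],
)

```text
t: 8.85
eef_pos: [0.5593, 0.325, 0.1567]
orientation: [-0.003, -0.618, 0.786, -0.002]
wrist_force: [-2.7, -9.5, 1.6]
gripper_width: 0.0001
gripper_force: 4.9
```

The force jumped from 1.5 to 10 N without any further travel, so the arm is at its stop. I'll back off, rise, and check the arm against the earlier image.

Request:
drive_tool(
  deltas=[
    {"dx": 0,"dy": -0.012,"dz": 0,"ax": 0,"ay": 0,"az": 0,"claw": 0},
    {"dx": 0,"dy": -0.03,"dz": 0,"ax": 0,"ay": 0,"az": 0,"claw": 0},
    {"dx": 0,"dy": -0.03,"dz": 0.04,"ax": 0,"ay": 0,"az": 0,"claw": 0.04},
    {"dx": 0,"dy": -0.04,"dz": 0.045,"ax": 0,"ay": 0,"az": 0,"claw": 0.04},
    {"dx": 0,"dy": -0.04,"dz": 0.045,"ax": 0,"ay": 0,"az": 0,"claw": 0.04},
    {"dx": 0,"dy": -0.04,"dz": 0.03,"ax": 0,"ay": 0,"az": 0,"claw": 0.04},
    {"dx": 0,"dy": -0.04,"dz": 0,"ax": 0,"ay": 0,"az": 0,"claw": 0.04},
    {"dx": 0,"dy": 0,"dz": 0,"ax": 0,"ay": 0,"az": 0,"claw": 0.04},
  ],
)

```text
t: 9.65
eef_pos: [0.5611, 0.1054, 0.3037]
orientation: [0.001, -0.617, 0.787, -0.001]
wrist_force: [-0.0, 0.3, 0.3]
gripper_width: 0.0403
gripper_force: 0.0
```

```bash
cat > armchk.py <<'E'
from h import *
np.set_printoptions(precision=4,suppress=True)
def arm(sn,dn):
    out=[]
    for n,ref,box in ((sn,'scene0',(160,200,285,345)),(dn,'side0',(150,230,310,375))):
        a=load(n)['color'].astype(int);r=load(ref)['color'].astype(int)
        m=((a-r).sum(2)>60).astype(np.uint8);y0,y1,x0,x1=box;mm=np.zeros_like(m);mm[y0:y1,x0:x1]=m[y0:y1,x0:x1]
        k,l,st,c=cv2.connectedComponentsWithStats(mm);i=1+np.argmax(st[1:,4]);ys,xs=np.where(l==i)
        print(n,st[i],'leftmost',xs.min(),ys[xs==xs.min()],'line',cv2.fitLine(np.c_[xs,ys].astype(np.float32),2,0,.01,.01).ravel()); out.append((xs,ys))
    return out
E
python3 - <<'E'
from armchk import *
s=snap('scene','s3');snap('side','d3');arm('s3','d3')
p0=np.array([.633,.340,.18])
for th in (-.075,): 
  for r in (0,.055,.1):
    p=p0-[r*np.cos(th),r*np.sin(th),0];print(r,proj(s,p),proj(load('d3'),p))
E
```

```text
s3 [313 187  14  11  41] leftmost 313 [195] line [  0.835   -0.5502 318.4634 191.9756]
d3 [344 186   9  10  40] leftmost 344 [186 187 188] line [  0.6763   0.7366 347.925  190.8   ]
0 (np.float64(329.78028004103135), np.float64(180.97260399699184)) (np.float64(355.27506441486355), np.float64(197.66703284155034))
0.055 (np.float64(313.30326341749384), np.float64(176.99271735587413)) (np.float64(341.4482437414574), np.float64(183.17422794915805))
0.1 (np.float64(300.30238572217144), np.float64(173.852463228285)) (np.float64(330.5377274233546), np.float64(171.73819445972003))
```

```bash
python3 - <<'E'
from armchk import *
p0=np.array([.633,.340,.175])
for n,ref in (('s3','scene0'),('d3','side0')):
    d=load(n);a=d['color'].astype(int);r=load(ref)['color'].astype(int);df=np.abs(a-r).sum(2)
    for th in (-.275,-.175,-.075,.025,.125):
        q=[proj(d,p0-[x*np.cos(th),x*np.sin(th),0]) for x in np.arange(.02,.131,.01)]
        print(n,th,[int(df[int(v)-0:int(v)+2,int(u):int(u)+2].mean()) for u,v in q])
    u,v=map(int,proj(d,(.538,.347,.185)));print(u,v)
    for row in df[v-8:v+14,u-12:u+36]: print(''.join('#' if x>60 else '+' if x>25 else '.' for x in row))
E
```

```text
s3 -0.275 [110, 76, 64, 35, 11, 11, 35, 2, 10, 85, 59, 2]
s3 -0.175 [104, 76, 105, 99, 97, 84, 56, 82, 95, 81, 1, 2]
s3 -0.075 [105, 116, 114, 89, 80, 119, 74, 75, 50, 4, 2, 2]
s3 0.025 [105, 116, 103, 68, 53, 53, 45, 35, 13, 1, 1, 2]
s3 0.125 [105, 126, 85, 76, 37, 58, 87, 28, 2, 1, 2, 1]
301 172
................................................
................................................
................................................
................................................
................................................
................................................
...........###..................................
..........#+##..................................
..........#+.#..................................
..........#++#..................................
..........#++#..................................
..........##+##+................................
............#+######.#+.........................
............++++++######........................
...........#+++++++##+######.+..................
...............###++++++++#######.......#..#....
.................
[... 935 characters left out ...]
..............
.........+...+++................................
........+######+................................
........+######+................................
........#######.................................
........#####+..................................
........+###..+++...............................
.........+##+.++++..............................
..........+##..+++..............................
...........+##..+++.............................
...........++##..+++............................
............++#+..+++...........................
..............+#+..+++..........................
...............+##+.+++.........................
................+##..++++.......................
```

```bash
python3 - <<'E'
from armchk import *
s=load('s3');d=load('d3')
for a in [(300.5,170.5),(301,171)]:
  for b in [(330,172.5),(330.5,173.5)]: print(tri((s,*a),(d,*b)))
w=load('w2'); print(onz(s,300.8,171,.196),onz(d,330.3,173,.196))
E
```

```text
(array([0.5407, 0.3343, 0.1975]), np.float64(0.0013614382480228431))
(array([0.5428, 0.3325, 0.1982]), np.float64(0.0026534939777535234))
(array([0.5409, 0.3354, 0.1957]), np.float64(0.00039833850550997284))
(array([0.543 , 0.3337, 0.1964]), np.float64(0.0016943698923989783))
[0.5402 0.3347 0.196 ] [0.5431 0.3348 0.196 ]
```

Request:
drive_tool(
  deltas=[
    {"dx": 0.006,"dy": 0.02,"dz": 0.04,"ax": 0,"ay": 0,"az": 0,"claw": 0},
    {"dx": 0.005,"dy": 0.03,"dz": 0.035,"ax": 0,"ay": 0,"az": 0,"claw": 0},
    {"dx": 0.005,"dy": 0.033,"dz": 0.03,"ax": 0,"ay": 0,"az": 0,"claw": 0},
    {"dx": 0.005,"dy": 0.033,"dz": 0.01,"ax": 0,"ay": 0,"az": 0,"claw": 0},
    {"dx": 0.005,"dy": 0.033,"dz": 0,"ax": 0,"ay": 0,"az": 0,"claw": 0},
    {"dx": 0,"dy": 0.033,"dz": 0,"ax": 0,"ay": 0,"az": 0,"claw": 0},
    {"dx": 0,"dy": 0,"dz": 0,"ax": 0,"ay": 0,"az": 0,"claw": 0},
    {"dx": 0,"dy": 0,"dz": 0,"ax": 0,"ay": 0,"az": 0,"claw": 0},
    {"dx": 0,"dy": 0,"dz": 0,"ax": 0,"ay": 0,"az": 0,"claw": 0},
  ],
)

```text
t: 10.65
eef_pos: [0.5857, 0.2918, 0.4165]
orientation: [-0.0, -0.619, 0.785, 0.0]
wrist_force: [-0.4, 0.4, -1.1]
gripper_width: 0.0001
gripper_force: 0.0
```

```bash
python3 - <<'E'
from h import *
s=robot.state();print(s['eef_pos'],s['orientation'])
a=snap('wrist','w3')['color'].astype(int);r=load('w2')['color'].astype(int)
d=load('w3')
# arm outline via brightness/saturation: ascii of region around hinge/arm
for h,t in ((-.075,'exp'),(.065,'meas')):
    print(t,[tuple(np.round(proj(d,np.array([.633,.34,.18])-[x*np.cos(h),x*np.sin(h),0])).astype(int)) for x in (0,.055,.095)])
g=a.mean(2);df=np.abs(a-r).sum(2)
for row in range(196,252,1): print(row,''.join('#' if x>60 else '+' if x>30 else '.' for x in df[row,225:345]))
E
```

```text
[0.5857242  0.29178844 0.41653991] [-3.77632365e-04 -6.19336435e-01  7.85125607e-01  1.37322838e-04]
exp [(np.int64(254), np.int64(224)), (np.int64(302), np.int64(216)), (np.int64(338), np.int64(211))]
meas [(np.int64(254), np.int64(224)), (np.int64(301), np.int64(210)), (np.int64(336), np.int64(200))]
196 ......#####......+################........+++++###+#+#++......++..........................##............................
197 .....#####.......+################++.++++#+##+++++++..........++.........................###......................++..+.
198 ....+#####.......###++###########+##+++++++.+..+.............+#+....................++######............................
199 ....#####+......+###++############+++++.......................##............+..+############....................++......
200 +..+####+......+####..############.+......................+###+#+.......+#+#+##############+...................++.......
201 ########+.......###+..############...................+#########+...+####################++....................+.++.+....
202 ########.......+##+...############+.......
[... 5503 characters left out ...]
...........................................................................
247 ............+###########+...............................................................................................
248 ................+++.+++.................................................................................................
249 .............+..........................................................................................................
250 ........................................................................................................................
251 ........................................................................................................................
```

```bash
python3 - <<'E'
from h import *
np.set_printoptions(precision=4,suppress=True)
d=load('w3')
a,b=onz(d,265,218.5,.18),onz(d,315,210.2,.18);v=a-b;print(a,b,'yaw',np.arctan2(v[1],v[0]))
print('tip top centre',onz(d,331,209.5,.196),'front/back',onz(d,318,212,.196),onz(d,344,208,.196))
g=load('w3')['color'].mean(2)
for r in range(198,222): print(r,' '.join('%3d'%x for x in g[r,300:350:2]))
E
```

```text
[0.6191 0.3368 0.18  ] [0.5632 0.3403 0.18  ] yaw -0.06374223028526128
tip top centre [0.5468 0.3387 0.196 ] front/back [0.5607 0.3381 0.196 ] [0.5331 0.3402 0.196 ]
198 122 116 116 119 119 139 151 171 190 189 187 187 189 191 191 187 186 187 185 157 110 108 108 110 110
199 117 115 137 146 153 177 182 189 192 189 188 187 189 191 188 187 185 188 170 132 101 107 109 109 107
200 144 148 176 178 184 191 192 193 189 188 189 188 189 188 191 186 187 184 138 110 113 109 107 103 111
201 183 182 191 192 190 188 191 191 191 188 187 188 191 194 187 182 179 167 122 120 122 114 110 105 111
202 193 191 192 193 190 191 191 194 191 187 189 187 187 179 174 163 152 140 113 124 120 120 111 110 110
203 191 192 189 190 190 191 191 194 190 183 180 179 165 152 146 137 147 151 123 124 129 132 112 112 109
204 193 190 191 192 193 190 187 183 175 162 152 145 138 146 154 157 178 176 129 128 128 130 115 111 109
205 192 190 191 186 184 176 164 156 143 132 137 156 160 176 194 196 204 182 122 127 129 131 118 111 113
206 187 182 175 164 154 146 131 138 150 151 176 194 197 203 207 210 211 180 111 135 145 155 151 110 11
[... 861 characters left out ...]
 208 210 212 209 203 200 199 180 159 154 134 105 119 191 210 198 158 120 108
216 210 211 209 210 210 209 210 204 201 198 180 161 155 137 118 110 115 111 122 184 204 182 118 109 110
217 209 208 209 209 205 199 199 180 159 153 140 118 111 109 108 109 110 111 116 161 175 143 104 107 113
218 211 206 205 202 193 171 152 137 112 112 107 111 106 111 110 109 112 112 112 131 135 113 110 114 111
219 205 197 189 188 193 165 109 109 112 110 112 109 109 112 111 109 115 118 116 114 112 113 114 111 110
220 187 194 184 190 190 164 114 111 111 107 113 113 110 109 108 108 111 109 114 115 108 109 113 114 114
221 181 192 193 192 182 135 110 116 113 114 111 112 109 109 111 113 114 110 115 113 110 111 109 114 107
```

The arm is fully open: its line yaws about -0.07, the same as the stand, with the tip at about (0.538, 0.338) and the seat at x of about 0.58. Now to the plate tab.

Request:
drive_tool(
  deltas=[
    {"dx": -0.0035,"dy": -0.043,"dz": -0.016,"ax": 0,"ay": 0,"az": 0.011,"claw": 0.045},
    {"dx": -0.0035,"dy": -0.043,"dz": -0.016,"ax": 0,"ay": 0,"az": 0.011,"claw": 0.045},
    {"dx": -0.0035,"dy": -0.043,"dz": -0.016,"ax": 0,"ay": 0,"az": 0.011,"claw": 0.045},
    {"dx": -0.0035,"dy": -0.043,"dz": -0.016,"ax": 0,"ay": 0,"az": 0.011,"claw": 0.045},
    {"dx": -0.0035,"dy": -0.043,"dz": -0.016,"ax": 0,"ay": 0,"az": 0.011,"claw": 0.045},
    {"dx": -0.0035,"dy": -0.043,"dz": -0.016,"ax": 0,"ay": 0,"az": 0.011,"claw": 0.045},
    {"dx": 0,"dy": 0,"dz": 0,"ax": 0,"ay": 0,"az": 0,"claw": 0.045},
    {"dx": 0,"dy": 0,"dz": 0,"ax": 0,"ay": 0,"az": 0,"claw": 0.045},
    {"dx": 0,"dy": 0,"dz": 0,"ax": 0,"ay": 0,"az": 0,"claw": 0.045},
  ],
)

```text
t: 11.6
eef_pos: [0.565, 0.0337, 0.3219]
orientation: [0.001, -0.644, 0.765, -0.0]
wrist_force: [-0.3, 0.1, 0.1]
gripper_width: 0.0452
gripper_force: 0.0
```

```bash
python3 - <<'E'
from h import *
snap('wrist','w4');d=load('w4');print(d['state']['eef_pos'],d['state']['joints'][5])
for z in (.26,): print([proj(d,p) for p in ((.5645,.034,.26),(.545,.037,.18),)])
g=d['color'].mean(2)
for r in range(180,330,5): print(r,' '.join('%3d'%x for x in g[r,215:355:4]))
E
```

```text
[0.56499491 0.03371706 0.32186619] -1.4830629630060055
[(np.float64(285.9100545073386), np.float64(224.93509184610352)), (np.float64(309.7692322383416), np.float64(193.36959877479217))]
180 227 229 228 224 226 197 216 114 114 109 121 120 118 103  96 100 166 168 168 171 138 121 119 121 118 118 120 115 149 191 210 200 167 191 191
185 224 227 227 230 226 199 208 212 208 210 210 209 211 210 209 118 142 140 140 139 214 211 211 211 212 213 212 213 213 211  72 182 191 188 191
190 222 227 224 226 227 211 209 205 204 205 206 202 204 204 165 110 141 144 141 138 207 206 203 206 206 206 206 206 207 179  51  75 181 191 188
195 225 227 223 225 223 210 208 192 194 195 197 196 195 195 118 158 207 206 206 200 196 196 198 197 200 202 204 207 188 112  40  86 123 192 188
200 222 221 223 227 223 213 212  85  73  65  62  63  63  67  62 187 224 225 226 220 101  66  68 117 115 123 117 101 156 116  93  99 123 188 189
205 225 222 221 223 224 215 209  91 146 146 158 140 107 113 109 188 227 226 222 218 121 101 105 130 182 178 183 189 190 186 183 101 126 186 188
210 192 170 112 119 112 113 215 112 189 196 193 19
[... 2705 characters left out ...]
  44 108  65  65  74 102 101  79  61  65  66  63  65  63  68  68  65  65  66  68  64  64  68 109 103 107 105  60  24  16  18
310  32  20  17  25  50 108  76  64  98 107  98  85  68  68  61  62  68  68  63  63  62  61  66  66  61  62  66  91 111 110 104  76  13  14  25
315  24  16   5  20  86 106 104  64  98 104 102  85  71  63  65  65  68  68  69  62  68  64  65  71  60  71  65  87 111 111 112 102  17  18  25
320  24  20  17  21 105 109 111  69 104 103  98  71  67  62  68  63  61  63  68  63  64  65  66  71  62  64  63  74 107 111 107 110  29  28  13
325  24  23  25  41 109 110 112  76 100 101  98  84  65  66  66  68  70  63  66  65  68  66  67  60  63  66  63  67 109 114 113 107  69  19  22
```

The tab top at column 285 is centred between the fingers (columns 228 and 340). Descend and grip.

Request:
drive_tool(
  deltas=[
    {"dx": 0,"dy": -0.002,"dz": -0.03,"ax": 0,"ay": 0,"az": 0,"claw": 0.045},
    {"dx": 0,"dy": 0,"dz": -0.03,"ax": 0,"ay": 0,"az": 0,"claw": 0.045},
    {"dx": 0,"dy": 0,"dz": -0.025,"ax": 0,"ay": 0,"az": 0,"claw": 0.045},
    {"dx": 0,"dy": 0,"dz": -0.012,"ax": 0,"ay": 0,"az": 0,"claw": 0.045},
    {"dx": 0,"dy": 0,"dz": -0.01,"ax": 0,"ay": 0,"az": 0,"claw": 0.045},
    {"dx": 0,"dy": 0,"dz": 0,"ax": 0,"ay": 0,"az": 0,"claw": 0.045},
  ],
)

```text
t: 12.25
eef_pos: [0.5649, 0.0323, 0.2134]
orientation: [-0.0, -0.645, 0.764, 0.0]
wrist_force: [-0.7, 0.7, -0.0]
gripper_width: 0.0452
gripper_force: 0.0
```

Request:
drive_tool(
  deltas=[
    {"dx": 0,"dy": 0,"dz": 0,"ax": 0,"ay": 0,"az": 0,"claw": 0.02},
    {"dx": 0,"dy": 0,"dz": 0,"ax": 0,"ay": 0,"az": 0,"claw": 0.01},
    {"dx": 0,"dy": 0,"dz": 0,"ax": 0,"ay": 0,"az": 0,"claw": 0.0},
    {"dx": 0,"dy": 0,"dz": 0,"ax": 0,"ay": 0,"az": 0,"claw": 0.0},
    {"dx": 0,"dy": 0,"dz": 0,"ax": 0,"ay": 0,"az": 0,"claw": 0.0},
    {"dx": 0,"dy": 0,"dz": 0,"ax": 0,"ay": 0,"az": 0,"claw": 0.0},
  ],
  squeeze=60,
)

```text
t: 12.85
eef_pos: [0.5657, 0.0316, 0.2153]
orientation: [0.001, -0.645, 0.764, -0.001]
wrist_force: [-0.1, 0.7, 5.2]
gripper_width: 0.0112
gripper_force: 59.0
```

Request:
drive_tool(
  deltas=[
    {"dx": 0,"dy": 0,"dz": 0.002,"ax": 0,"ay": 0,"az": 0,"claw": 0},
    {"dx": 0,"dy": 0,"dz": 0.003,"ax": 0,"ay": 0,"az": 0,"claw": 0},
    {"dx": 0,"dy": 0,"dz": 0.003,"ax": 0,"ay": 0,"az": 0,"claw": 0},
    {"dx": 0,"dy": 0,"dz": 0,"ax": 0,"ay": 0,"az": 0,"claw": 0},
    {"dx": 0,"dy": 0,"dz": 0,"ax": 0,"ay": 0,"az": 0,"claw": 0},
  ],
)

```text
t: 13.35
eef_pos: [0.565, 0.0316, 0.2217]
orientation: [-0.0, -0.645, 0.764, 0.0]
wrist_force: [-0.9, 0.3, -3.1]
gripper_width: 0.0107
gripper_force: 58.4
```

The plate is off the bar by about 7 mm and its weight is on the wrist. Draw it straight out from the post.

Request:
drive_tool(
  deltas=[
    {"dx": -0.01,"dy": 0.0017,"dz": 0,"ax": 0,"ay": 0,"az": 0,"claw": 0},
    {"dx": -0.01,"dy": 0.0017,"dz": 0,"ax": 0,"ay": 0,"az": 0,"claw": 0},
    {"dx": -0.01,"dy": 0.0017,"dz": 0,"ax": 0,"ay": 0,"az": 0,"claw": 0},
    {"dx": -0.008,"dy": 0.0014,"dz": 0,"ax": 0,"ay": 0,"az": 0,"claw": 0},
    {"dx": -0.008,"dy": 0.0014,"dz": 0,"ax": 0,"ay": 0,"az": 0,"claw": 0},
  ],
)

```text
t: 13.85
eef_pos: [0.5207, 0.0393, 0.223]
orientation: [0.002, -0.645, 0.764, -0.002]
wrist_force: [5.7, -1.0, -1.7]
gripper_width: 0.0111
gripper_force: 58.9
```

Request:
drive_tool(
  deltas=[
    {"dx": -0.008,"dy": 0.0014,"dz": 0,"ax": 0,"ay": 0,"az": 0,"claw": 0},
    {"dx": -0.008,"dy": 0.0014,"dz": 0,"ax": 0,"ay": 0,"az": 0,"claw": 0},
    {"dx": -0.008,"dy": 0.0014,"dz": 0,"ax": 0,"ay": 0,"az": 0,"claw": 0},
  ],
)

```text
t: 14.15
eef_pos: [0.495, 0.0438, 0.2227]
orientation: [0.001, -0.645, 0.764, -0.001]
wrist_force: [2.0, -0.3, -0.4]
gripper_width: 0.011
gripper_force: 59.1
```

Request:
drive_tool(
  deltas=[
    {"dx": -0.009,"dy": 0.0015,"dz": 0,"ax": 0,"ay": 0,"az": 0,"claw": 0},
    {"dx": -0.009,"dy": 0.0015,"dz": 0,"ax": 0,"ay": 0,"az": 0,"claw": 0},
    {"dx": -0.009,"dy": 0.0015,"dz": 0,"ax": 0,"ay": 0,"az": 0,"claw": 0},
    {"dx": -0.009,"dy": 0.0015,"dz": 0,"ax": 0,"ay": 0,"az": 0,"claw": 0},
    {"dx": -0.007,"dy": 0.0013,"dz": 0,"ax": 0,"ay": 0,"az": 0,"claw": 0},
    {"dx": 0,"dy": 0,"dz": 0,"ax": 0,"ay": 0,"az": 0,"claw": 0},
    {"dx": 0,"dy": 0,"dz": 0,"ax": 0,"ay": 0,"az": 0,"claw": 0},
    {"dx": 0,"dy": 0,"dz": 0,"ax": 0,"ay": 0,"az": 0,"claw": 0},
  ],
)

```text
t: 14.95
eef_pos: [0.4524, 0.051, 0.2219]
orientation: [0.0, -0.645, 0.764, -0.0]
wrist_force: [-0.9, -0.1, -2.5]
gripper_width: 0.011
gripper_force: 58.9
```

```bash
python3 - <<'E'
from h import *
a=snap('scene','s5');b=snap('side','d5');r=load('scene0')['color'];r2=load('side0')['color']
p=(.523,.038,.2);print(proj(a,p),proj(b,p))
a0=a['color'][190:300,200:310];b0=b['color'][180:300,170:290]
f=lambda i:cv2.resize(i,(390,int(390*i.shape[0]/i.shape[1]))[:2],interpolation=cv2.INTER_CUBIC)
x,y=f(a0),f(b0);h=min(x.shape[0],y.shape[0]);cv2.imwrite('pics/crop7.png',np.hstack([x[:h],y[:h]])[:,:,::-1])
E
```

```text
(np.float64(246.51328476254332), np.float64(210.70317740906702)) (np.float64(234.1811833168892), np.float64(231.3611073704956))
```

View pics/crop7.png

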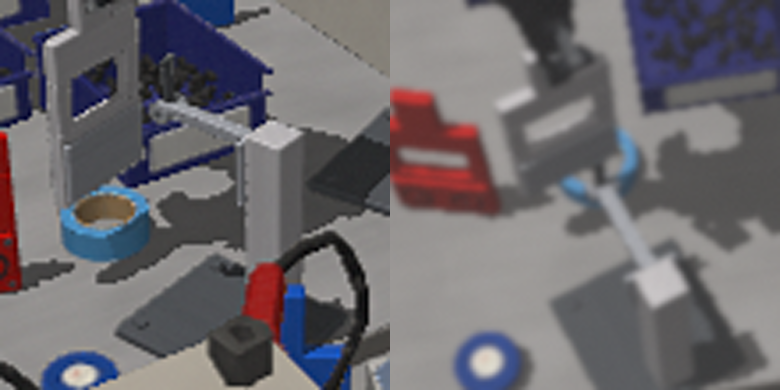

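The picture shows the keeper sprung up again (crop (165,80)) and the plate hanging upright in the gripper, clear of the stand. Carry it to a point in front of the unfolded arm.

Request:
drive_tool(
  deltas=[
    {"dx": 0,"dy": 0,"dz": 0.025,"ax": 0,"ay": 0,"az": 0,"claw": 0},
    {"dx": 0,"dy": 0.02,"dz": 0.025,"ax": 0,"ay": 0,"az": 0.0125,"claw": 0},
    {"dx": 0.004,"dy": 0.035,"dz": 0,"ax": 0,"ay": 0,"az": 0.0125,"claw": 0},
    {"dx": 0.006,"dy": 0.04,"dz": 0,"ax": 0,"ay": 0,"az": 0.0125,"claw": 0},
    {"dx": 0.006,"dy": 0.04,"dz": 0,"ax": 0,"ay": 0,"az": 0.0125,"claw": 0},
    {"dx": 0.006,"dy": 0.04,"dz": 0,"ax": 0,"ay": 0,"az": 0.0125,"claw": 0},
    {"dx": 0.006,"dy": 0.04,"dz": 0,"ax": 0,"ay": 0,"az": 0.0125,"claw": 0},
    {"dx": 0.005,"dy": 0.035,"dz": 0,"ax": 0,"ay": 0,"az": 0.0125,"claw": 0},
    {"dx": 0.005,"dy": 0.025,"dz": 0,"ax": 0,"ay": 0,"az": 0.0125,"claw": 0},
    {"dx": 0,"dy": 0.015,"dz": 0,"ax": 0,"ay": 0,"az": 0,"claw": 0},
  ],
)

```text
t: 16.05
eef_pos: [0.4904, 0.3431, 0.2709]
orientation: [-0.0, -0.683, 0.731, 0.0]
wrist_force: [0.6, -0.3, -2.3]
gripper_width: 0.0115
gripper_force: 59.1
```

Request:
drive_tool(
  deltas=[
    {"dx": 0,"dy": 0,"dz": -0.015,"ax": 0,"ay": 0,"az": 0,"claw": 0},
    {"dx": 0,"dy": 0,"dz": -0.015,"ax": 0,"ay": 0,"az": 0,"claw": 0},
    {"dx": 0,"dy": 0,"dz": -0.004,"ax": 0,"ay": 0,"az": 0,"claw": 0},
    {"dx": 0,"dy": 0,"dz": 0,"ax": 0,"ay": 0,"az": 0,"claw": 0},
    {"dx": 0,"dy": 0,"dz": 0,"ax": 0,"ay": 0,"az": 0,"claw": 0},
  ],
)

```text
t: 16.55
eef_pos: [0.4903, 0.3408, 0.2386]
orientation: [0.0, -0.682, 0.732, -0.0]
wrist_force: [0.1, 0.3, -2.3]
gripper_width: 0.0112
gripper_force: 59.1
```

```bash
python3 - <<'E'
from h import *
np.set_printoptions(precision=4,suppress=True,linewidth=250)
a=snap('scene','s6');b=snap('side','d6');st=robot.state();e=st['eef_pos'];print(e,st['wrist_force'])
for n,c,box in (('s',a,(130,220,265,345)),('d',b,(130,250,280,380))):
    ref=load({'s':'s3','d':'d3'}[n])['color'].astype(int)
    # predicted window corners of the plate
    yw=-.0825; ey=np.array([-np.sin(yw),np.cos(yw),0]); E=e.copy();E[2]-=.0345
    for k,(y,z) in {'winUL':(-.03,0),'winUR':(.03,0),'winLL':(-.03,-.04),'winLR':(.03,-.04),'crossL':(-.045,.035),'tabtopL':(-.017,.08)}.items():
        print(n,k,np.round(proj(c,E+ey*y+[0,0,z]),1),end=' ')
    print('tip',np.round(proj(c,(.538,.338,.196)),1))
    y0,y1,x0,x1=box;m=c['color'].astype(int)
    for r in range(y0+10,y1-10,2): print(r,''.join(' .:-=+*#%@'[min(9,int(v)//24)] for v in m[r,x0:x1].mean(1)))
E
```

```text
[0.4905 0.341  0.2389] [ 0.7958 -0.8209 -2.524 ]
s winUL [282.1 168.1] s winUR [291.9 161.7] s winLL [282. 180.] s winLR [291.6 173.3] s crossL [279.6 159. ] s tabtopL [284.5 141.9] tip [300.6 170.5]
140 =++++++++=====++:-=:  ...... *#*#**####*======+=+========++*##################%%
142 +++++++++++++==+:-*##%==-... *#*********####+=========+======++**###############
144 ++++++++++++++++:-+++=:=-... *#******###****###*+=====+===========++*###########
146 ++++++++++++++++:-+++=:=-... +**##*****######***###*=========+==+======+**######
148 ++++++++++++++++:-+++=:=-... =+++++*##**************###*===========++======++*##
150 +++++++++++++++++-+++=:=-...====+++++++*##*****#*******#####*===========+++=====
152 +++++++++++++++++++++=:-------:==-===++++++*##***************####+======+++=====
154 +++++++++++++++++++++=--------:+++++=====++++++*##***************#%#*+==========
156 ++++++++++++++++++==+----------+++++++++====++++++*###*********#*****###*=======
158 +++++++++++++++-##%#=---------:=++++++++++++====++++++*####*****####*****###*===
160 +++++++++++++-*##=------------:+++++++++++++++
[... 6777 characters left out ...]
---=---------------------==+**#######*+=---------=====================
228 *********************++===---------=----------------==+**##%%####*+=-----------=====================
230 ******************++===-------=------------------==++*#%%%%###*+=-------------======================
232 ***************++===-------------------------===++*##%%%%##*+=------------------====================
234 ***************++=------------------=--=---===+*##%%%%##*+=----------------:::::--==================
236 ****************++=--------------=---==-===+*##%%%%##*+==---------------::::::::--==================
238 ******************++=----------=-==--====*##%%%%##*+==----------------::::::::---===================
```

The plate's window sits level with the arm's tip (scene window rows about 166 to 177, tip at row 170 and column 300). Slide it over the tip slowly.

Request:
drive_tool(
  deltas=[
    {"dx": 0.01,"dy": 0,"dz": 0,"ax": 0,"ay": 0,"az": 0,"claw": 0},
    {"dx": 0.01,"dy": 0,"dz": 0,"ax": 0,"ay": 0,"az": 0,"claw": 0},
    {"dx": 0.01,"dy": -0.001,"dz": 0,"ax": 0,"ay": 0,"az": 0,"claw": 0},
    {"dx": 0.008,"dy": 0,"dz": 0,"ax": 0,"ay": 0,"az": 0,"claw": 0},
    {"dx": 0.007,"dy": -0.001,"dz": 0,"ax": 0,"ay": 0,"az": 0,"claw": 0},
  ],
)

```text
t: 17.15
eef_pos: [0.5361, 0.3389, 0.2376]
orientation: [-0.0, -0.682, 0.731, 0.0]
wrist_force: [0.4, -0.7, -3.2]
gripper_width: 0.0114
gripper_force: 59.1
```

Request:
drive_tool(
  deltas=[
    {"dx": 0.008,"dy": 0,"dz": 0,"ax": 0,"ay": 0,"az": 0,"claw": 0},
    {"dx": 0.008,"dy": 0,"dz": 0,"ax": 0,"ay": 0,"az": 0,"claw": 0},
    {"dx": 0.01,"dy": -0.001,"dz": 0,"ax": 0,"ay": 0,"az": 0,"claw": 0},
    {"dx": 0.01,"dy": 0,"dz": 0,"ax": 0,"ay": 0,"az": 0,"claw": 0},
    {"dx": 0.01,"dy": -0.001,"dz": 0,"ax": 0,"ay": 0,"az": 0,"claw": 0},
    {"dx": 0,"dy": 0,"dz": 0,"ax": 0,"ay": 0,"az": 0,"claw": 0},
    {"dx": 0,"dy": 0,"dz": 0,"ax": 0,"ay": 0,"az": 0,"claw": 0},
  ],
)

```text
t: 17.85
eef_pos: [0.5811, 0.3369, 0.2376]
orientation: [-0.0, -0.682, 0.731, 0.0]
wrist_force: [-0.5, -0.3, -2.4]
gripper_width: 0.011
gripper_force: 59.2
```

It passed with no contact. Lower onto the bar.

Request:
drive_tool(
  deltas=[
    {"dx": 0,"dy": 0,"dz": -0.007,"ax": 0,"ay": 0,"az": 0,"claw": 0},
    {"dx": 0,"dy": 0,"dz": -0.006,"ax": 0,"ay": 0,"az": 0,"claw": 0},
    {"dx": 0,"dy": 0,"dz": -0.005,"ax": 0,"ay": 0,"az": 0,"claw": 0},
    {"dx": 0,"dy": 0,"dz": -0.002,"ax": 0,"ay": 0,"az": 0,"claw": 0},
    {"dx": 0,"dy": 0,"dz": 0,"ax": 0,"ay": 0,"az": 0,"claw": 0},
  ],
)

```text
t: 18.35
eef_pos: [0.5805, 0.3369, 0.2173]
orientation: [-0.001, -0.682, 0.731, 0.0]
wrist_force: [-0.4, -0.0, -2.3]
gripper_width: 0.011
gripper_force: 59.1
```

Request:
drive_tool(
  deltas=[
    {"dx": 0,"dy": 0,"dz": -0.0015,"ax": 0,"ay": 0,"az": 0,"claw": 0},
    {"dx": 0,"dy": 0,"dz": -0.001,"ax": 0,"ay": 0,"az": 0,"claw": 0},
    {"dx": 0,"dy": 0,"dz": 0,"ax": 0,"ay": 0,"az": 0,"claw": 0},
  ],
)

```text
t: 18.65
eef_pos: [0.5811, 0.3371, 0.2154]
orientation: [0.0, -0.682, 0.731, 0.0]
wrist_force: [-0.3, 0.6, -2.7]
gripper_width: 0.0114
gripper_force: 59.2
```

Request:
drive_tool(
  deltas=[
    {"dx": 0,"dy": 0,"dz": -0.0015,"ax": 0,"ay": 0,"az": 0,"claw": 0},
    {"dx": 0,"dy": 0,"dz": 0,"ax": 0,"ay": 0,"az": 0,"claw": 0},
  ],
)

```text
t: 18.85
eef_pos: [0.5812, 0.3371, 0.2153]
orientation: [0.001, -0.682, 0.731, -0.0]
wrist_force: [-1.4, -1.1, 4.1]
gripper_width: 0.0113
gripper_force: 60.0
```

Request:
drive_tool(
  deltas=[
    {"dx": 0,"dy": 0,"dz": -0.0015,"ax": 0,"ay": 0,"az": 0,"claw": 0},
    {"dx": 0,"dy": 0,"dz": 0,"ax": 0,"ay": 0,"az": 0,"claw": 0},
  ],
)

```text
t: 19.05
eef_pos: [0.5812, 0.3371, 0.2152]
orientation: [0.001, -0.682, 0.731, -0.001]
wrist_force: [-3.4, -2.2, 10.9]
gripper_width: 0.0114
gripper_force: 61.1
```

It is seated at the expected height. Relieve the load, then release gently.

Request:
drive_tool(
  deltas=[
    {"dx": 0,"dy": 0,"dz": 0.002,"ax": 0,"ay": 0,"az": 0,"claw": 0},
    {"dx": 0,"dy": 0,"dz": 0,"ax": 0,"ay": 0,"az": 0,"claw": 0.014},
    {"dx": 0,"dy": 0,"dz": 0,"ax": 0,"ay": 0,"az": 0,"claw": 0.018},
    {"dx": 0,"dy": 0,"dz": 0,"ax": 0,"ay": 0,"az": 0,"claw": 0.024},
    {"dx": 0,"dy": 0,"dz": 0,"ax": 0,"ay": 0,"az": 0,"claw": 0.032},
    {"dx": 0,"dy": 0,"dz": 0,"ax": 0,"ay": 0,"az": 0,"claw": 0.04},
    {"dx": 0,"dy": 0,"dz": 0,"ax": 0,"ay": 0,"az": 0,"claw": 0.04},
  ],
)

```text
t: 19.75
eef_pos: [0.581, 0.337, 0.2143]
orientation: [-0.0, -0.682, 0.731, 0.0]
wrist_force: [-0.4, 0.0, 0.6]
gripper_width: 0.0401
gripper_force: 0.0
```

Request:
drive_tool(
  deltas=[
    {"dx": 0,"dy": 0,"dz": 0.01,"ax": 0,"ay": 0,"az": 0,"claw": 0.04},
    {"dx": 0,"dy": 0,"dz": 0.02,"ax": 0,"ay": 0,"az": 0,"claw": 0.04},
    {"dx": 0,"dy": 0,"dz": 0.035,"ax": 0,"ay": 0,"az": 0,"claw": 0.04},
    {"dx": 0,"dy": 0,"dz": 0.04,"ax": 0,"ay": 0,"az": 0,"claw": 0.04},
    {"dx": 0,"dy": -0.02,"dz": 0.04,"ax": 0,"ay": 0,"az": 0,"claw": 0.04},
    {"dx": 0,"dy": -0.02,"dz": 0.03,"ax": 0,"ay": 0,"az": 0,"claw": 0.04},
    {"dx": 0,"dy": 0,"dz": 0,"ax": 0,"ay": 0,"az": 0,"claw": 0.04},
    {"dx": 0,"dy": 0,"dz": 0,"ax": 0,"ay": 0,"az": 0,"claw": 0.04},
  ],
)

```text
t: 20.55
eef_pos: [0.5816, 0.2969, 0.3908]
orientation: [0.001, -0.682, 0.732, -0.0]
wrist_force: [-0.7, 0.7, -0.4]
gripper_width: 0.0401
gripper_force: 0.0
```

```bash
python3 - <<'E'
from h import *
a=snap('scene','s7');b=snap('side','d7')
for n,c,box in (('s',a,(130,250,275,355)),('d',b,(130,250,300,390))):
    E=np.array([.5805,.337,.18]);ey=np.array([.08,.997,0])
    for k,(y,z) in {'tabtop':(0,.08),'crossL':(-.045,.035),'crossR':(.045,.035),'botL':(-.045,-.105),'botR':(.045,-.105)}.items(): print(n,k,np.round(proj(c,E+ey*y+[0,0,z]),1),end=' ')
    print()
    y0,y1,x0,x1=box;m=c['color'].astype(int)
    for r in range(y0,y1,2): print(r,''.join(' .:-=+*#%@'[min(9,int(v)//24)] for v in m[r,x0:x1].mean(1)))
E
```

```text
s tabtop [314.3 153.3] s crossL [306.6 172.6] s crossR [320.3 162.4] s botL [304.9 214.3] s botR [318.1 202.6] 
130 *****##*+==============+=++*##*+======+==========-%@@@@@@@@@@@@@@@@@@@@@@@@@@@@@
132 ****#****####+========+=+====+++=====++========-++#@@@@@@@@@@@@@@@@@@@@@@@@@@@@@
134 #************###*+=====+========+====++++*############%@@@@@@@@@@@@@@@@@@@@@@@@@
136 +*###***********####*===========++====++*##################%@@@@@@@@@@@@@@@@@@@@
138 +++++*##***********#####*========+=++++===+++*##################%@@@@@@@@@@@@@@@
140 ====+++++*####************###*======+=++=======++*##################%%@@@@@@@@@@
142 +++====++++++*##**************####+==========+======+**##################%@@@@@@
144 ++++++++===++++++*##****#*####****###*+=====+===========++*###################%@
146 +++++++++++===+++++++*##******#####***###*=========+==+======+**################
148 +++++++++++++++===+++++++*##**************###*=====+====+========++*############
150 ++++++++++++++++++=-==+++++++*##*********#***#####*==========++++=====+**#######
152 ++++++++++++++++++++++=-===++++++*##**##=-*#*****
[... 9223 characters left out ...]
:::::--============================
236 --------------===--====+*##%%%%##*+==---------------::::::::--============================
238 =------------------==*##%%%%##*+==----------------::::::::---=============================
240 ++=-------=-----=-===+*#%##*+==---------------::::::::--=+++++============================
242 **+==-----=--=-==-====+++++=----------------:::::::-=++******+============================
244 ***++==------=----=======----------------:::::::-==+**********+===========================
246 *****++==-----=--========-------------:::::::--=++************++==========================
248 *******+==---=-=========------------::::::--=++****************+==========================
```

In both views the hung plate's tab top, crosspiece and lower edge lie where an upright plate at the seat should be, within 3 pixels. The gripper is clear, so I'm handing in.

```bash
python3 -c "
from workcell import robot
print(robot.finish_job())"
```

```text
the job is handed in; nothing more can be done
None
```

I handed the job in at about 20.7 s. The hook arm is fully unfolded, the keeper sprang up again after the plate was drawn off, and the aluminium plate hangs upright on the arm behind the upturned tip. I don't have the verdict. One thing went wrong on the way: my first push passed just over the arm without moving it, so I went back and pushed again lower.

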